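# Decontaminate the spent tubes in the UV box

### The arm

A 6-joint arm with a two-finger parallel gripper is mounted at the origin on a cart in front of the work surface, level with it; the furniture and walls round the work are solid. World frame = base frame: x ahead of the robot, y to its left, z up, the work surface at z = 0. Lengths are in mm, angles in rad, forces in N, time in s.
With the tool pointing down it reaches from about 375 to 925 mm from the base axis. Payload 5.7 kg.
Tool frame: the origin (TCP) lies at the very end of the fingers, on their centre line; the grasp point (between the pads) lies grasp_offset behind it (grasp_offset is the distance from the TCP to the grasp point, in mm); z points along the fingers, y is the line along which they close (so a half turn about z gives the same grasp; the last joint's range is limited). The gripper opens to 88 mm and grips with 3 to 60 N. Pads are 20 mm wide; open, the fingers measure 115 mm over their backs; the gripper's body (75 mm by 178 mm) begins 61 mm behind the grasp point.
Start: joints at [1.023, 0.359, 1.51, -0, 1.272, -0.115], TCP at [251.637, 544.648, 222.623] pointing down, gripper open.
Joint ranges: [-2.97, 2.97], [-1.01, 2.36], [0.21, 2.38], [-0.96, 4.11], [0.2, 2.71], [-2.98, 2.98]. Speed limits (rad/s): [2.39, 2.39, 3.14, 3.14, 3.14, 3.14].

### API

Orientations are given as a unit quaternion [w, x, y, z].
In Python, from bench import * gives the robot as it stands.
- The arm moves only by the tool play_rows, never from a script. Its argument "targets" is a list of rows, each an object with "linear": the shift along the world's x, y, z as a fraction of full scale, a list of three; "turn": the turn, a rotation vector about the world's x, y, z as a fraction of full scale, a list of three; "gripper": the opening in per cent of the stroke, from 0 (shut) to 100 (fully open). In form: [{"linear": [dx, dy, dz], "turn": [ax, ay, az], "gripper": gripper}, ...]. A call has 1 to 12 rows; each row shifts and turns the commanded pose from where the row before left it; what a row does not reach is not made up. Full scale, the value 1, is 0.15 m for a shift and 180 degrees for a turn. A row lasts 1/12 s, in which the tool goes at most 41.7 mm and 7.16 degrees, less where a joint would pass 70% of its speed; a pose out of reach is approached as far as the arm can. A call with a number of a shift or a turn outside -1 to 1 is refused whole. A call with a gripper value outside its range is refused whole. The fingers move at their own pace and stop on an object; the grip force is fixed at half the most. Time passes only in rows, so rows that do not move let the fingers close. It gives the time, the measured TCP pose, the force, the opening and the grip force at its end, in the units of the state.
- observe(): the state, without advancing time (a new reading comes with each control period).
- snapshot(name): name is "scene" or "side" or "wrist"; returns a dict with "color" (400x640x3 uint8, blue, green, red), "vfov" (degrees; the focal length in pixels is half the picture's height over the tangent of half this angle, whatever the lens; pixels are square), "cx", "cy" (the principal point, pixels), "camera_from_world" (4x4, takes a point from world to camera coordinates). Camera axes: x right, y up, looking along -z (the intrinsics and any distortion apply to the point x, -y, -z); pixel columns grow to the right and rows downward; lengths in mm; the calibration is good to about 2 mm. The wrist camera is an equidistant fisheye: a pixel r from the principal point sees the ray r / f radians off the axis. A picture is of the moment at which its call begins. There is no depth.
- hand_in(): hands the job in; it is judged then, once.
The state is a dict: "t": time; "joints": joint angles; "qvel": joint speeds; "tau": joint torques, N m; "tcp_pos": TCP position; "tcp_rot": TCP orientation; "contact_force": force on the tool from outside, world axes, zero at the start; "wrist_torque": the same for the moment, N m; "finger_gap": opening from 0.0 (shut) to 1.0 (fully open); "finger_force": force on a finger pad.
Only numpy, scipy, OpenCV 4.12 (cv2) and the standard library are available. Lean on these libraries where they do the work, as an engineer would, in place of code of your own. Each camera call takes 0.05 s, during which the arm holds its last target. There are 200 camera calls.

### The job

Decontaminate the spent sample tubes lying on the bench: take the light shield off the intake of the UV box and set it aside, unlock the intake by squeezing the selector's two release tabs and turning it to the open mark, and push every tube through the sprung flap so that it drops inside and the flap shuts behind it. Then turn the selector back until it locks and seat the shield flat in the intake again; only after that wind the exposure timer's key clockwise to its stop. Leave the other things on the bench where they are.

Things in the scene. Friction and masses are not known exactly. Their poses are not given: they have to be found in the camera images.
- uv_box: White UV decontamination box with an amber front window, 170 (x) x 330 (y) x 115 high mm, fixed to the bench. Origin: centre of its underside; x points from its front (window, towards the robot) to its back, y to its left. On the flat roof, in a row along y: intake mouth at y = +95 mm, selector at -5 mm, timer key at -108 mm. Inside is one open space, floor 10 mm up.
- mouth (a point): Centre of the intake mouth, at roof height (115 mm up), axes as the box. Opening 72 (x) x 68 (y) mm, filled by an aluminium flap 8 mm below the roof. Fingertips may follow a tube up to 60 mm down into it. At the start the shield sits in it.
- flap (a joint): Angle of the intake flap: 0 shut (level), up to 1.4 as it swings down into the box. Hinged on the mouth's left (+y) edge, free edge towards the selector; swings inwards only. A soft spring (1 N at its middle at first, 2 N wide open) shuts it within a second; a tube's weight alone does not open it. While the selector is locked, a steel arm under the free edge blocks it.
- selector (a joint): Angle of the selector, a black knob 38 mm across, 42 mm high above the roof, vertical axis: 0 = locked (white pointer to the solid mark at the front), 1.047 = open (60 degrees counter-clockwise from above, pointer to the hollow mark); stops at both ends. It turns only while both tabs are pressed in by over 4 mm; in both positions the released tabs snap out and lock it.
- selector_grip (a point): Point on the selector's axis 26 mm above the roof, at the middle height of the tabs; turns with the knob. Its x axis is the line through the two tabs (in front of and behind the knob when locked). Round the knob's foot lies a fixed grey ring, 66 mm across and 10 mm high, in whose notches the tabs' teeth sit.
- tab_front (a joint): How far the front release tab is pressed in (m): 0 out, 0.006 fully in; spring 3 N at first, 6 N fully in. The two tabs are ribbed grey plates, 16 mm wide, 12 to 38 mm above the roof, on opposite sides of the knob, 52 mm apart over their outer faces when out, 40 mm when in. Squeeze both together and turn while squeezing.
- tab_rear (a joint): The same for the rear release tab.
- timer_key (a joint): Winding angle of the exposure timer's key: 0 run down, grows clockwise seen from above, stop at 5.2 (fully wound). Turning it takes about 0.1 to 0.13 N m against the mainspring; it stays where it is left. It needs several partial turns with fresh grips.
- key_grip (a point): Centre of the key's wing, on its vertical axis, 29 mm above the roof; turns with the key. The wing is an upright aluminium plate 38 mm wide along its x axis, 9 mm thick along its y axis and 24 mm high (17 to 41 mm above the roof), over a flat round dial 72 mm across and 3 mm thick.
- tube_1: Closed spent microtube with a white tapered body and a cap, 41 mm long, lying on its side on the bench. Origin at the middle of its underside; its long axis is y, x is across it (10 mm wide to grip), height 13 to 17 mm. Any tube may be absent.
- tube_2: As tube_1.
- tube_3: As tube_1.
- tube_4: As tube_1.
- dish: Petri dish, 66 mm across, 16 mm high, origin at its underside; leave it alone.
- rack: White tip rack with a purple insert, 72 x 100 x 39 mm, origin at its underside; leave it alone.
- pen: Marker pen, 134 mm long, lying; leave it alone.
- pipette: Micropipette lying on the bench, 228 mm long; leave it alone.
- shield: Light shield over the intake: aluminium plate 90 (x) x 86 (y) x 4 mm with a black bar handle on top and a 62 x 58 x 6 mm locating boss below. Origin at the centre of the plate's underside: level with the roof when seated in the mouth (boss inside, 5 mm play each side), 6 mm above the bench when it stands there. 120 g.
- shield_grip (a point): Middle of the shield's handle, 22 mm above the plate's underside. The bar is 11 mm thick along the shield's x, 44 mm long along its y, from 12 to 32 mm above the plate's underside (8 mm of air below it).
- vial: Small screw vial, 25 mm across, 50 mm high, standing; leave it alone.
- comb: White gel comb lying flat, 84 mm long, 9 mm high; leave it alone.
Mind the look-alikes: they are no part of the job. What is shaped like the shield but green is not meant.

How it is judged:
By the outcome, as a careful person would: the job done as asked, in the order asked, and still so for the second after the job is handed in, with the robot touching nothing.
Of tube_1, tube_2, tube_3, tube_4 only 2 to 4 are there at a start; the rules pass over those that are not, and their reading is None.
At some moment in a run one of tube_1, tube_2, tube_3, tube_4 may be knocked a few centimetres aside while the robot is not near it.
Once in a run the grip may slacken for a moment while it holds something.
It also fails if it takes over 210 s, if anything falls off the work surface, if the arm or the gripper's body presses on something with over 40 N, if the wrist force passes 120 N, or if a joint passes its speed limit or range.

## Working session

There is one attempt and no reset: what is moved stays moved. The work goes in short steps, Python scripts to look and compute and a tool call to move; the robot and the scene stay as the last step left them, time stands still between calls to the robot, and variables do not carry over. Pictures are saved under pics/ and viewed, at most 14 in all, crops included, and the job is handed in when it is done.

Besides the shell and the picture viewer there is one more tool, called after "Call:" by a JSON object that holds its "name" and its "arguments". play_rows: Moves the arm, as the interface text tells. Shift numbers are shares of 0.15 m and turn numbers shares of 180 degrees, none past 1 either way. Its arguments: {"type":"object","properties":{"targets":{"type":"array","items":{"type":"object","properties":{"linear":{"type":"array","items":{"type":"number"}},"turn":{"type":"array","items":{"type":"number"}},"gripper":{"type":"number"}}}}},"required":["targets"]}

```bash
ls; mkdir -p pics; cat > h.py <<'E'
from bench import *
import numpy as np, cv2
def f(s): return 200/np.tan(np.radians(s['vfov'])/2)
def ray(s,u,v,fish=False):
    F=f(s); x=(u-s['cx'])/F; y=(v-s['cy'])/F
    if fish:
        r=np.hypot(x,y); d=np.array([np.sin(r)*x/r,-np.sin(r)*y/r,-np.cos(r)]) if r>0 else np.array([0,0,-1.])
    else: d=np.array([x,-y,-1.])
    M=s['camera_from_world']; R=M[:3,:3]
    return -R.T@M[:3,3], R.T@d
def at(s,u,v,z,fish=False):
    o,d=ray(s,u,v,fish); return (o+d*(z-o[2])/d[2]).round(1)
def px(s,p,fish=False):
    M=s['camera_from_world']; c=M[:3,:3]@np.array(p,float)+M[:3,3]; F=f(s)
    x,y,z=c[0],-c[1],-c[2]
    if fish:
        r=np.hypot(x,y); th=np.arctan2(r,z); k=th/max(r,1e-9)
    else: k=1/z
    return np.array([s['cx']+F*x*k, s['cy']+F*y*k]).round(1)
def snap(n,fn):
    s=snapshot(n); cv2.imwrite('pics/'+fn+'.png',s['color']); np.save('pics/'+fn+'.npy',s,allow_pickle=True); return s
def load(fn): return np.load('pics/'+fn+'.npy',allow_pickle=True).item()
E
python3 - <<'E'
from h import *
print(observe())
for n in ['scene','side','wrist']:
    s=snap(n,n+'0'); o,d=ray(s,s['cx'],s['cy']); print(n,s['vfov'],s['cx'],s['cy'],o,d)
E
```

```text
pics
{'t': 0.0, 'joints': array([ 1.02289967e+00,  3.59495732e-01,  1.51141120e+00, -1.62863758e-05,
        1.27248307e+00, -1.15112215e-01]), 'qvel': array([-0.00113514, -0.00147652, -0.00141203,  0.00028768,  0.00082856,
        0.00057025]), 'tau': array([ 1.65905476e-03, -5.15365005e+01, -2.70733988e+01,  6.77116262e-02,
        3.46879684e-02, -1.08315874e-04]), 'tcp_pos': array([251.30486681, 544.09153736, 221.82318457]), 'tcp_rot': array([-2.85130676e-04,  2.14704959e-01,  9.76678541e-01, -8.52278979e-04]), 'contact_force': array([-0.15068679,  0.44808578,  0.1017749 ]), 'wrist_torque': array([0.03759457, 0.01410445, 0.00108564]), 'finger_force': 0.0, 'finger_gap': 0.9956711737666534}
scene 52.87453818166563 325.6308629216087 202.2729283066975 [-602.05095054 -519.37406007  992.96608097] [ 0.72574814  0.3517332  -0.59124733]
side 46.613228959063726 314.0312857411742 197.7280396776322 [ 404.48839143 1178.68039037 1152.74347826] [ 0.04514609 -0.74833143 -0.6617869 ]
wrist 65.70646984690485 316.22001352990327 199.38895250423556 [187.47183873 574.95988102 383.70209134] [ 0.23720944 -0.11176158 -0.96500831]
```

View pics/scene0.png

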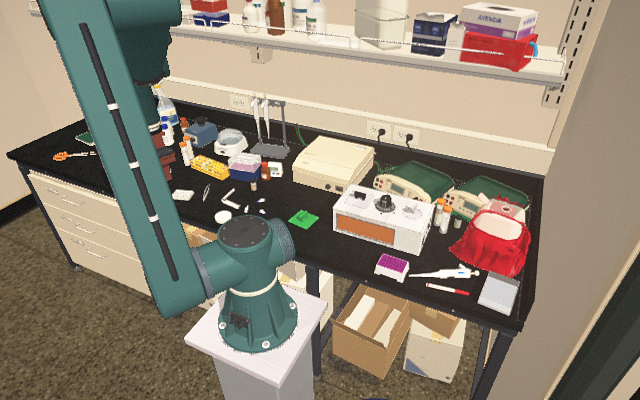

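View pics/side0.png

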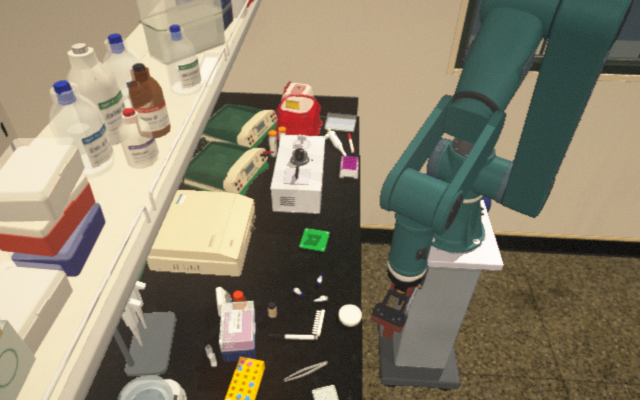

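The scene view shows the box at about (380,215) with the shield at (357,192), selector (385,200) and key (410,208). The side view shows the tubes at about (297,291), (320,280) and (321,298), the comb at (305,328), the dish at (349,315) and the green decoy at (314,240).

```bash
python3 - <<'E'
from h import *
a=load('side0')['color'];b=load('scene0')['color']
R=lambda im,u,v,w,h,k:cv2.resize(im[v:v+h,u:u+w],None,fx=k,fy=k,interpolation=cv2.INTER_CUBIC)
out=np.zeros((600,800,3),np.uint8)
out[:300,:400]=R(a,240,120,100,75,4)[:300]
out[:300,400:]=R(b,330,175,100,75,4)
out[300:,:400]=R(a,270,265,100,75,4)
out[300:,400:]=R(b,200,170,100,75,4)
cv2.imwrite('pics/c1.png',out)
E
```

```text
(no output)
```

View pics/c1.png

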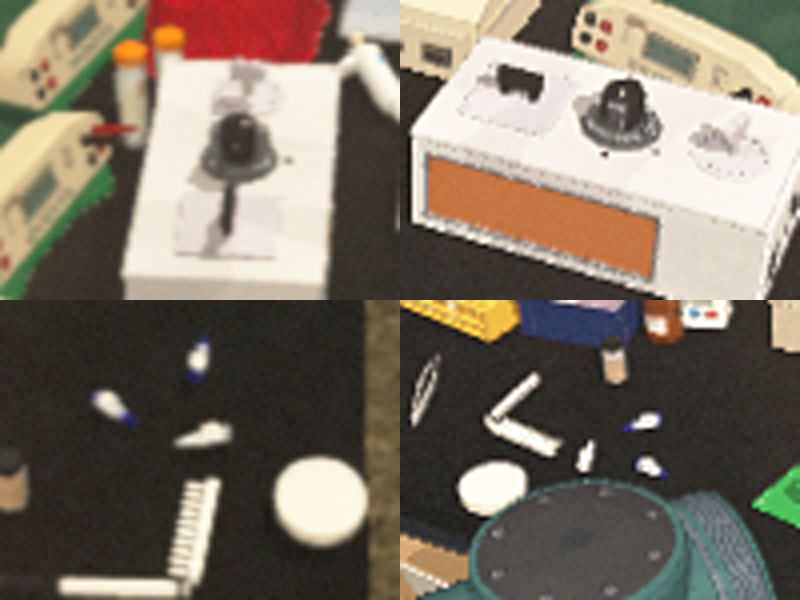

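```bash
python3 - <<'E'
from h import *
a=load('side0');b=load('scene0')
for u,v in [(280,135),(325,136),(271.2,188.8),(321.2,190.5)]: print('side roof',at(a,u,v,115))
for u,v in [(333.2,208.8),(422,230.5),(349.5,184.5)]: print('scene roof',at(b,u,v,115))
S=lambda u,v:(270+u/4,265+(v-300)/4)
C=lambda u,v:(200+(u-400)/4,170+(v-300)/4)
for n,p in dict(t1a=(188,375),t1b=(205,340),t2a=(97,398),t2b=(132,420),t3a=(178,442),t3b=(230,430),dish=(322,500)).items(): print(n,at(a,*S(*p),7))
for n,p in dict(t1a=(640,460),t1b=(665,472),t2a=(658,418),t2b=(627,428),t3a=(590,443),t3b=(580,468)).items(): print('sc',n,at(b,*C(*p),7))
T=lambda u,v:(240+u/4,120+v/4)
print('dials side: key',at(a,*T(248,90),118),'sel ring',at(a,*T(239,155),125),'shield handle',at(a,*T(229,210),147))
U=lambda u,v:(330+(u-400)/4,175+v/4)
print('scene: key',at(b,*U(732,148),118),'sel ring',at(b,*U(621,125),125),'handle',at(b,*U(521,70),147))
E
```

```text
side roof [ 635.5 -361.6  115. ]
side roof [ 456.3 -368.2  115. ]
side roof [625.7 -30.3 115. ]
side roof [453.2 -34.1 115. ]
scene roof [451.2 -39.  115. ]
scene roof [ 467.6 -359.8  115. ]
scene roof [621.7 -31.1 115. ]
t1a [447.  282.2   7. ]
t1b [435.8 247.    7. ]
t2a [514.8 309.    7. ]
t2b [486.5 327.5   7. ]
t3a [450.6 345.    7. ]
t3b [412.4 331.4   7. ]
dish [343.1 388.3   7. ]
sc t1a [448.3 285.2   7. ]
sc t1b [442.2 251.6   7. ]
sc t2a [517.7 308.1   7. ]
sc t2b [489.  327.7   7. ]
sc t3a [450.9 347.7   7. ]
sc t3b [411.5 332.7   7. ]
dials side: key [ 543.3 -311.9  118. ] sel ring [ 541.6 -196.7  125. ] shield handle [540.3 -86.9 147. ]
scene: key [ 550.3 -305.4  118. ] sel ring [ 532.  -207.7  125. ] handle [ 544.9 -105.3  147. ]
```

Call:
{"name": "play_rows", "arguments": {"targets": [{"linear":[0.0957,-0.216,0.03],"turn":[0,0,-0.01764],"gripper":100},{"linear":[0.0957,-0.216,0.03],"turn":[0,0,-0.01764],"gripper":100},{"linear":[0.0957,-0.216,0.03],"turn":[0,0,-0.01764],"gripper":100},{"linear":[0.0957,-0.216,0.03],"turn":[0,0,-0.01764],"gripper":100},{"linear":[0.0957,-0.216,0.03],"turn":[0,0,-0.01764],"gripper":100},{"linear":[0.0957,-0.216,0.03],"turn":[0,0,-0.01764],"gripper":100},{"linear":[0.0957,-0.216,0.03],"turn":[0,0,-0.01764],"gripper":100},{"linear":[0.0957,-0.216,0.03],"turn":[0,0,-0.01764],"gripper":100},{"linear":[0.0957,-0.216,0.03],"turn":[0,0,-0.01764],"gripper":100},{"linear":[0.0957,-0.216,0.03],"turn":[0,0,-0.01764],"gripper":100}]}}

```text
t: 0.98
tcp_pos: [395.3, 219.0, 267.8]
tcp_rot: [-0.0, 0.475, 0.88, -0.0]
contact_force: [0.0, 0.2, 0.2]
finger_gap: 0.998
finger_force: 0.0
```

Call:
{"name": "play_rows", "arguments": {"targets": [{"linear":[0.0957,-0.216,0.03],"turn":[0,0,-0.01764],"gripper":100},{"linear":[0.0957,-0.216,0.03],"turn":[0,0,-0.01764],"gripper":100},{"linear":[0.0957,-0.216,0.03],"turn":[0,0,-0.01764],"gripper":100},{"linear":[0.0957,-0.216,0.03],"turn":[0,0,-0.01764],"gripper":100},{"linear":[0.0957,-0.216,0.03],"turn":[0,0,-0.01764],"gripper":100},{"linear":[0.0957,-0.216,0.03],"turn":[0,0,-0.01764],"gripper":100},{"linear":[0.0957,-0.216,0.03],"turn":[0,0,-0.01764],"gripper":100},{"linear":[0.0957,-0.216,0.03],"turn":[0,0,-0.01764],"gripper":100},{"linear":[0.0957,-0.216,0.03],"turn":[0,0,-0.01764],"gripper":100},{"linear":[0.0957,-0.216,0.03],"turn":[0,0,-0.01764],"gripper":100},{"linear":[0,0,0],"turn":[0,0,0],"gripper":100}]}}

```text
t: 1.9
tcp_pos: [541.6, -109.1, 313.0]
tcp_rot: [0.002, 0.699, 0.715, -0.0]
contact_force: [1.0, 0.5, 0.2]
finger_gap: 1.005
finger_force: 0.0
```

```bash
python3 - <<'E'
from h import *
o=observe();print(o['t'],o['joints'],o['tcp_pos'],o['tcp_rot'],o['contact_force'])
s=snap('wrist','w1')
import bench
print([n for n in dir(bench) if not n.startswith('_')][:30])
cv2.imwrite('pics/w1b.png',cv2.resize(s['color'],(800,500)))
E
```

```text
1.9 [-0.32215528  0.21783877  1.48610488 -0.0025173   1.43405092 -0.34480585] [ 541.61610562 -109.14808562  313.04825073] [ 2.16308103e-03  6.98930650e-01  7.15186098e-01 -3.36374016e-04] [0.95145429 0.50484205 0.21758672]
['MotionError', 'grasp_offset', 'hand_in', 'observe', 'snapshot']
```

View pics/w1b.png

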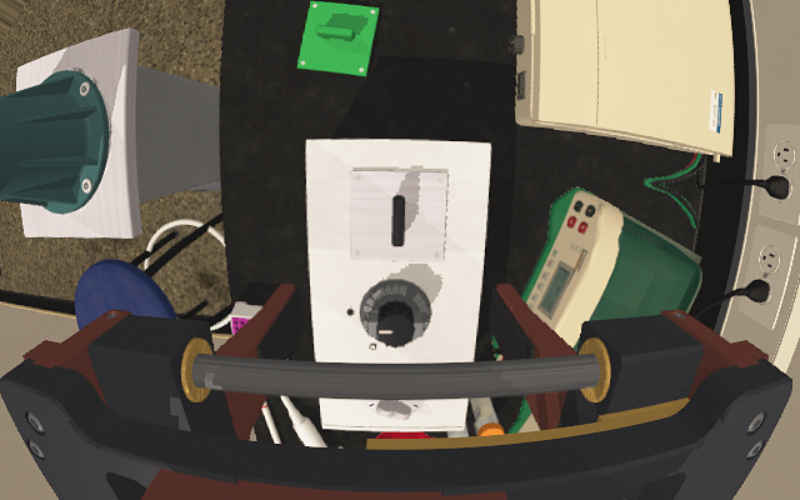

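The wrist view at 800 px shows the shield plate corners (350,172), (449,170), (445,260) and (350,258), with the handle from (400,196) to (397,245). It also shows the roof corners (306,140) and (491,143), and the selector ring at (395,313).

```bash
python3 - <<'E'
from h import *
s=load('w1'); A=lambda u,v,z:at(s,u/1.25,v/1.25,z,True)
print('grasp_offset',grasp_offset)
print('roof',A(306,140,115),A(491,143,115))
print('plate',A(350,172,119),A(449,170,119),A(445,260,119),A(350,258,119))
print('handle',A(400,196,147),A(397,245,147))
print('ring',A(395,313,125), 'L/R ring',A(361,314,125),A(431,312,125), 'knob top',A(397,329,157))
print('marks',A(350,311,115),A(373,346,115))
print('green plate',A(298,68,10),A(307,2,10),A(381,9,10),A(367,76,10))
E
```

```text
grasp_offset 18.700000000000003
roof [458.1 -32.  115. ] [630.9 -30.5 115. ]
plate [500.4 -62.  119. ] [591.3 -57.9 119. ] [ 592.  -144.3  119. ] [ 500.3 -144.3  119. ]
handle [546.4 -79.8 147. ] [ 544.8 -123.   147. ]
ring [ 544.9 -198.5  125. ] L/R ring [ 511.1 -200.5  125. ] [ 580.6 -196.8  125. ] knob top [ 546.7 -199.9  157. ]
marks [ 499.  -202.2  115. ] [ 522.6 -242.6  115. ]
green plate [422.3  59.   10. ] [429.5 146.3  10. ] [520.6 133.4  10. ] [506.3  46.7  10. ]
```

```bash
python3 - <<'E'
from h import *
a=load('side0')
for n,p in dict(cream1=(235,275),cream2=(253,208),vialfoot=(272,316)).items(): print(n,at(a,*p,0))
for p in [(515,157,0),(605,157,0),(605,243,0),(515,243,0),(560,200,0)]: print(p,px(a,p))
E
```

```text
cream1 [707.2 260.8   0. ]
cream2 [701.9 -51.7   0. ]
vialfoot [570.7 403.1   0. ]
(515, 157, 0) [298.7 253.6]
(605, 157, 0) [271.7 252.1]
(605, 243, 0) [268.  272.4]
(515, 243, 0) [296.3 274. ]
(560, 200, 0) [283.7 262.8]
```

Call:
{"name": "play_rows", "arguments": {"targets": [{"linear":[0.013,0.025,-0.21],"turn":[0,0,0],"gripper":60},{"linear":[0.013,0.025,-0.21],"turn":[0,0,0],"gripper":60},{"linear":[0,0,-0.21],"turn":[0,0,0],"gripper":60},{"linear":[0,0,-0.21],"turn":[0,0,0],"gripper":60},{"linear":[0,0,-0.15],"turn":[0,0,0],"gripper":60},{"linear":[0,0,-0.13],"turn":[0,0,0],"gripper":60},{"linear":[0,0,-0.1],"turn":[0,0,0],"gripper":60},{"linear":[0,0,-0.04],"turn":[0,0,0],"gripper":60},{"linear":[0,0,0],"turn":[0,0,0],"gripper":60},{"linear":[0,0,0],"turn":[0,0,0],"gripper":60}]}}

```text
t: 2.78
tcp_pos: [542.5, -95.2, 123.9]
tcp_rot: [-0.0, 0.696, 0.718, -0.0]
contact_force: [0.9, 0.9, 0.1]
finger_gap: 0.6
finger_force: 0.0
```

Call:
{"name": "play_rows", "arguments": {"targets": [{"linear":[0.02,-0.042,0],"turn":[0,0,0],"gripper":60},{"linear":[0,0,0],"turn":[0,0,0],"gripper":0},{"linear":[0,0,0],"turn":[0,0,0],"gripper":0},{"linear":[0,0,0],"turn":[0,0,0],"gripper":0},{"linear":[0,0,0],"turn":[0,0,0],"gripper":0},{"linear":[0,0,0],"turn":[0,0,0],"gripper":0},{"linear":[0,0,0],"turn":[0,0,0],"gripper":0},{"linear":[0,0,0],"turn":[0,0,0],"gripper":0}]}}

```text
t: 3.45
tcp_pos: [545.5, -102.1, 123.6]
tcp_rot: [-0.0, 0.697, 0.718, -0.0]
contact_force: [-0.1, 0.5, 0.2]
finger_gap: 0.127
finger_force: 30.0
```

Call:
{"name": "play_rows", "arguments": {"targets": [{"linear":[0,0,0.1],"turn":[0,0,0],"gripper":0},{"linear":[0,0,0.15],"turn":[0,0,0],"gripper":0},{"linear":[0,0,0.15],"turn":[0,0,0],"gripper":0},{"linear":[0.022,0.213,0],"turn":[0,0,0],"gripper":0},{"linear":[0.022,0.213,0],"turn":[0,0,0],"gripper":0},{"linear":[0.022,0.213,0],"turn":[0,0,0],"gripper":0},{"linear":[0.022,0.213,0],"turn":[0,0,0],"gripper":0},{"linear":[0.022,0.213,0],"turn":[0,0,0],"gripper":0},{"linear":[0.022,0.213,0],"turn":[0,0,0],"gripper":0},{"linear":[0.022,0.213,0],"turn":[0,0,0],"gripper":0},{"linear":[0.022,0.213,0],"turn":[0,0,0],"gripper":0},{"linear":[0.022,0.213,0],"turn":[0,0,0],"gripper":0}]}}

```text
t: 4.45
tcp_pos: [574.9, 187.0, 183.3]
tcp_rot: [-0.0, 0.697, 0.718, -0.0]
contact_force: [0.5, 0.2, -1.0]
finger_gap: 0.121
finger_force: 29.9
```

Call:
{"name": "play_rows", "arguments": {"targets": [{"linear":[0,0,-0.2],"turn":[0,0,0],"gripper":0},{"linear":[0,0,-0.25],"turn":[0,0,0],"gripper":0},{"linear":[0,0,-0.25],"turn":[0,0,0],"gripper":0},{"linear":[0,0,-0.2],"turn":[0,0,0],"gripper":0},{"linear":[0,0,-0.1],"turn":[0,0,0],"gripper":0},{"linear":[0,0,-0.06],"turn":[0,0,0],"gripper":0},{"linear":[0,0,-0.04],"turn":[0,0,0],"gripper":0},{"linear":[0,0,0],"turn":[0,0,0],"gripper":0},{"linear":[0,0,0],"turn":[0,0,0],"gripper":0}]}}

```text
t: 5.2
tcp_pos: [576.2, 185.5, 19.4]
tcp_rot: [0.0, 0.697, 0.717, 0.001]
contact_force: [-0.1, -0.5, 0.2]
finger_gap: 0.12
finger_force: 30.0
```

Call:
{"name": "play_rows", "arguments": {"targets": [{"linear":[0,0,-0.013],"turn":[0,0,0],"gripper":0},{"linear":[0,0,-0.013],"turn":[0,0,0],"gripper":0},{"linear":[0,0,0],"turn":[0,0,0],"gripper":0},{"linear":[0,0,0],"turn":[0,0,0],"gripper":0}]}}

```text
t: 5.53
tcp_pos: [575.6, 185.4, 15.3]
tcp_rot: [0.0, 0.697, 0.717, 0.0]
contact_force: [1.0, -0.7, -1.3]
finger_gap: 0.12
finger_force: 30.0
```

```bash
python3 - <<'E'
from h import *
s=snap('wrist','w2'); print(observe()['contact_force'],observe()['tcp_pos'])
cv2.imwrite('pics/w2b.png',cv2.resize(s['color'],(800,500)))
E
```

```text
[-0.4243324 -0.2631761 -1.0181809] [575.59991242 185.43172602  15.21093941]
```

View pics/w2b.png

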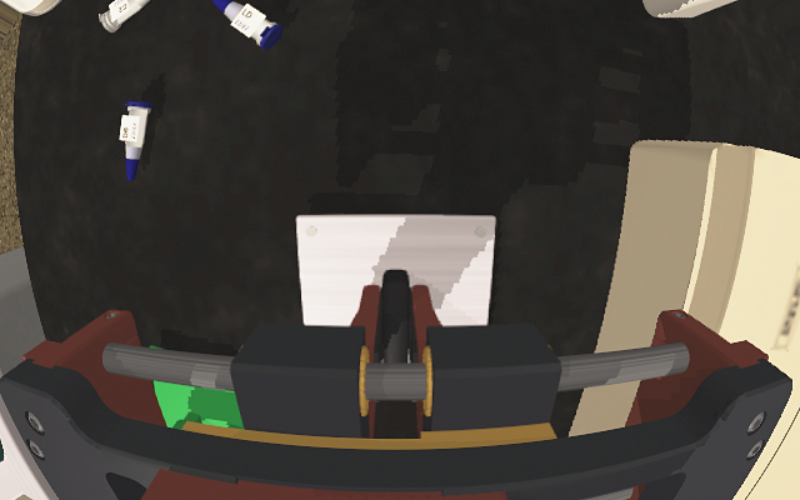

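The wrist view shows the shield level just above the bench at (397,270), clear of everything. The three labelled tubes are at (130,140), (250,22) and (122,8).

Call:
{"name": "play_rows", "arguments": {"targets": [{"linear":[0,0,-0.004],"turn":[0,0,0],"gripper":0},{"linear":[0,0,0],"turn":[0,0,0],"gripper":45},{"linear":[0,0,0],"turn":[0,0,0],"gripper":45},{"linear":[0,0,0],"turn":[0,0,0],"gripper":45},{"linear":[0,0,0],"turn":[0,0,0],"gripper":45},{"linear":[0,0,0.1],"turn":[0,0,0],"gripper":45},{"linear":[0,0,0.25],"turn":[0,0,0],"gripper":100},{"linear":[0,0,0.25],"turn":[0,0,0],"gripper":100},{"linear":[0,0,0.25],"turn":[0,0,0],"gripper":100},{"linear":[0,0,0.25],"turn":[0,0,0],"gripper":100},{"linear":[0,0,0.2],"turn":[0,0,0],"gripper":100}]}}

```text
t: 6.5
tcp_pos: [575.8, 185.5, 212.2]
tcp_rot: [0.001, 0.697, 0.718, 0.001]
contact_force: [1.5, 0.2, -0.5]
finger_gap: 0.787
finger_force: 0.0
```

Call:
{"name": "play_rows", "arguments": {"targets": [{"linear":[-0.0167,-0.214,0],"turn":[0,0,0],"gripper":100},{"linear":[-0.0167,-0.214,0],"turn":[0,0,0],"gripper":100},{"linear":[-0.0167,-0.214,0],"turn":[0,0,0],"gripper":100},{"linear":[-0.0167,-0.214,0],"turn":[0,0,0],"gripper":100},{"linear":[-0.0167,-0.214,0],"turn":[0,0,0],"gripper":100},{"linear":[-0.0167,-0.214,0],"turn":[0,0,0],"gripper":100},{"linear":[-0.0167,-0.214,0],"turn":[0,0,0],"gripper":100},{"linear":[-0.0167,-0.214,0],"turn":[0,0,0],"gripper":100},{"linear":[-0.0167,-0.214,0],"turn":[0,0,0],"gripper":100},{"linear":[-0.0167,-0.214,0],"turn":[0,0,0],"gripper":100},{"linear":[-0.0167,-0.214,0],"turn":[0,0,0],"gripper":100},{"linear":[-0.0167,-0.214,0],"turn":[0,0,0],"gripper":100}]}}

```text
t: 7.5
tcp_pos: [544.8, -201.3, 209.1]
tcp_rot: [-0.0, 0.697, 0.717, -0.0]
contact_force: [-0.0, 0.1, -1.4]
finger_gap: 1.001
finger_force: 0.0
```

Call:
{"name": "play_rows", "arguments": {"targets": [{"linear":[0,0,0],"turn":[0,0,0],"gripper":100},{"linear":[0,0,0],"turn":[0,0,0],"gripper":100},{"linear":[0,0,0],"turn":[0,0,0],"gripper":100}]}}

```text
t: 7.75
tcp_pos: [545.0, -199.3, 208.9]
tcp_rot: [-0.001, 0.697, 0.717, 0.0]
contact_force: [0.2, 0.6, -0.1]
finger_gap: 1.0
finger_force: 0.0
```

```bash
python3 - <<'E'
from h import *
s=snap('wrist','w3'); o=observe();print(o['tcp_pos'],o['joints'])
a=load('side0')['color'];
out=np.zeros((600,800,3),np.uint8)
out[:500]=cv2.resize(s['color'],(800,500))[:500]
out[480:,:160]=cv2.resize(a[340:370,190:230],(160,120),interpolation=cv2.INTER_CUBIC)
cv2.imwrite('pics/w3b.png',out)
E
```

```text
[ 545.03436975 -198.74675206  208.94367854] [-4.69026497e-01  3.43548191e-01  1.57055348e+00  5.05475041e-04
  1.22842417e+00 -4.99233935e-01]
```

View pics/w3b.png

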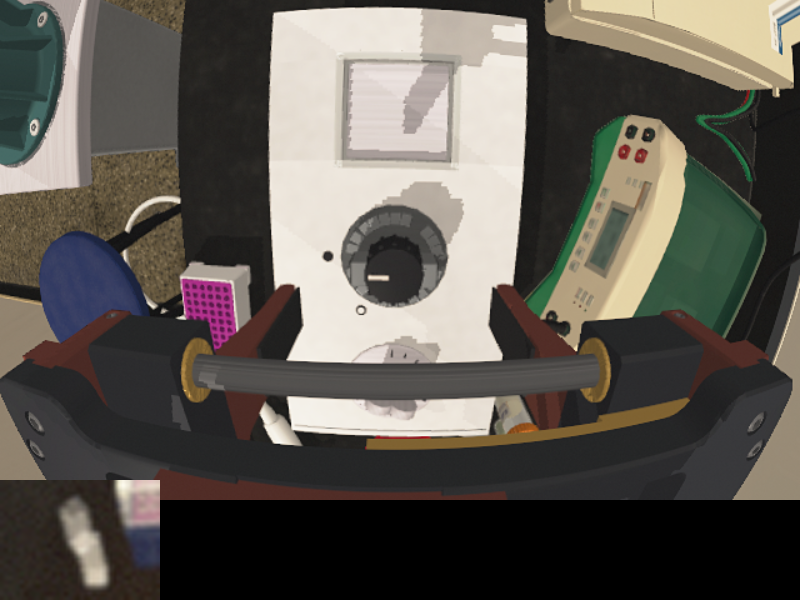

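The wrist view shows the open mouth with the flap, corners (343,60), (454,62), (451,160) and (341,160). The selector ring is at (394,256), with the pointer on the solid front mark.

```bash
python3 - <<'E'
from h import *
s=load('w3'); A=lambda u,v,z:at(s,u/1.25,v/1.25,z,True)
print('mouth',A(343,60,115),A(454,62,115),A(451,160,115),A(341,160,115))
print('ring L R T',A(341,256,125),A(447,255,125),A(394,205,125))
print('knob top c',A(394,274,157))
a=load('side0'); S=lambda u,v:(190+u/4,340+(v-480)/4)
print(at(a,*S(70,500),7),at(a,*S(95,585),7))
E
```

```text
mouth [507.9 -69.3 115. ] [580.6 -68.4 115. ] [ 580.8 -134.7  115. ] [ 508.3 -136.8  115. ]
ring L R T [ 509.8 -199.7  125. ] [ 580.2 -196.9  125. ] [ 544.1 -164.7  125. ]
knob top c [ 545.2 -200.3  157. ]
[733.3 512.7   7. ] [702.1 573.    7. ]
```

Call:
{"name": "play_rows", "arguments": {"targets": [{"linear":[0,-0.005,-0.15],"turn":[0,0,0],"gripper":100},{"linear":[0,0,-0.15],"turn":[0,0,0],"gripper":100},{"linear":[0,0,-0.14],"turn":[0,0,0],"gripper":100},{"linear":[0,0,-0.1],"turn":[0,0,0],"gripper":100},{"linear":[0,0,0],"turn":[0,0,0],"gripper":0},{"linear":[0,0,0],"turn":[0,0,0],"gripper":0},{"linear":[0,0,0],"turn":[0,0,0],"gripper":0},{"linear":[0,0,0],"turn":[0,0,0],"gripper":0},{"linear":[0,0,0],"turn":[0,0,0],"gripper":0},{"linear":[0,0,0],"turn":[0,0,0],"gripper":0},{"linear":[0,0,0],"turn":[0,0,0],"gripper":0}]}}

```text
t: 8.72
tcp_pos: [545.3, -200.8, 129.0]
tcp_rot: [0.0, 0.697, 0.718, -0.0]
contact_force: [-1.0, 1.0, 4.1]
finger_gap: 0.508
finger_force: 5.0
```

```bash
python3 - <<'E'
from h import *
o=observe();print(o)
E
```

```text
{'t': 8.7167, 'joints': array([-4.71434513e-01,  4.30385225e-01,  1.65641947e+00, -3.42428050e-04,
        1.05423013e+00, -5.00903487e-01]), 'qvel': array([ 0.00185442, -0.00087578, -0.00295154,  0.00979282, -0.0104222 ,
       -0.00180828]), 'tau': array([-4.56512847e-02, -4.93449426e+01, -2.22851944e+01,  3.50885815e-02,
       -4.53092521e-01,  1.86695525e-02]), 'tcp_pos': array([ 545.26335354, -200.75138088,  128.9922815 ]), 'tcp_rot': array([ 3.10414038e-04,  6.96550869e-01,  7.17507343e-01, -6.00615328e-05]), 'contact_force': array([-1.01883664,  0.99405082,  4.06219136]), 'wrist_torque': array([0.04757285, 0.29268579, 0.0109919 ]), 'finger_force': 4.966102838516235, 'finger_gap': 0.5084938587609396}
```

Call:
{"name": "play_rows", "arguments": {"targets": [{"linear":[0,0,0],"turn":[0,0,0],"gripper":0},{"linear":[0,0,0],"turn":[0,0,0],"gripper":0},{"linear":[0,0,0],"turn":[0,0,0],"gripper":0}]}}

```text
t: 8.97
tcp_pos: [544.0, -200.7, 129.2]
tcp_rot: [-0.001, 0.697, 0.718, -0.001]
contact_force: [-5.8, -0.3, 12.0]
finger_gap: 0.444
finger_force: 30.1
```

Call:
{"name": "play_rows", "arguments": {"targets": [{"linear":[0,0,0],"turn":[0,0,0.02],"gripper":0},{"linear":[0,0,0],"turn":[0,0,0.02],"gripper":0},{"linear":[0,0,0],"turn":[0,0,0.03],"gripper":0},{"linear":[0,0,0],"turn":[0,0,0.03],"gripper":0},{"linear":[0,0,0],"turn":[0,0,0.03],"gripper":0},{"linear":[0,0,0],"turn":[0,0,0.03],"gripper":0}]}}

```text
t: 9.47
tcp_pos: [543.0, -201.0, 129.1]
tcp_rot: [-0.001, 0.494, 0.869, -0.001]
contact_force: [-10.2, -1.8, 13.3]
finger_gap: 0.449
finger_force: 30.1
```

```bash
python3 - <<'E'
from h import *
o=observe();print(o['tcp_pos'],o['tcp_rot'],o['contact_force'],o['wrist_torque'],o['finger_force'],o['finger_gap'])
E
```

```text
[ 543.00548075 -200.99238796  129.11532575] [-0.00147686  0.49411106  0.86939661 -0.00126893] [-10.19929512  -1.82288189  13.26146428] [-0.40736375  1.80086626 -0.07361016] 30.0593438744545 0.4487345777823009
```

Call:
{"name": "play_rows", "arguments": {"targets": [{"linear":[-0.012,0,0.008],"turn":[0,0,0.02],"gripper":0},{"linear":[0,0,0],"turn":[0,0,0.03],"gripper":0},{"linear":[0,0,0],"turn":[0,0,0.03],"gripper":0},{"linear":[0,0,0],"turn":[0,0,0.03],"gripper":0},{"linear":[0,0,0],"turn":[0,0,0.03],"gripper":0},{"linear":[0,0,0],"turn":[0,0,0.03],"gripper":0},{"linear":[0,0,0],"turn":[0,0,0.012],"gripper":0},{"linear":[0,0,0],"turn":[0,0,0],"gripper":0}]}}

```text
t: 10.13
tcp_pos: [542.1, -201.8, 129.3]
tcp_rot: [-0.001, 0.231, 0.973, -0.001]
contact_force: [-4.6, -5.2, 2.8]
finger_gap: 0.448
finger_force: 30.0
```

```bash
python3 - <<'E'
from h import *
o=observe();print(o['tcp_pos'],o['tcp_rot'],o['contact_force'],o['wrist_torque'],o['finger_force'],o['finger_gap'])
E
```

```text
[ 542.12311003 -201.80827023  129.30829191] [-9.15350000e-04  2.30589050e-01  9.73050198e-01 -1.07929546e-03] [-4.62545947 -5.2267905   2.83778544] [-0.83856686  0.92913924 -0.53289868] 30.007786452770233 0.4478157027466929
```

Call:
{"name": "play_rows", "arguments": {"targets": [{"linear":[0,0,0],"turn":[0,0,-0.008],"gripper":0},{"linear":[0,0,0],"turn":[0,0,0],"gripper":100},{"linear":[0,0,0],"turn":[0,0,0],"gripper":100},{"linear":[0,0,0],"turn":[0,0,0],"gripper":100},{"linear":[0,0,0],"turn":[0,0,0],"gripper":100},{"linear":[0,0,0.15],"turn":[0,0,0],"gripper":100},{"linear":[0,0,0.2],"turn":[0,0,0],"gripper":100},{"linear":[0,0,0.2],"turn":[0,0,0],"gripper":100},{"linear":[0,0,0.2],"turn":[0,0,0],"gripper":100},{"linear":[0,0,0],"turn":[0,0,0],"gripper":100},{"linear":[0,0,0],"turn":[0,0,0],"gripper":100}]}}

```text
t: 11.05
tcp_pos: [545.6, -201.0, 244.1]
tcp_rot: [0.003, 0.243, 0.97, -0.0]
contact_force: [1.2, -0.2, 0.0]
finger_gap: 0.999
finger_force: 0.0
```

```bash
python3 - <<'E'
from h import *
s=snap('wrist','w4'); o=observe();print(o['tcp_pos'],o['joints'],o['t'])
a=snap('side','s4')['color']; b=snap('scene','c4')['color']
out=np.zeros((600,800,3),np.uint8)
out[:250,:400]=cv2.resize(s['color'],(400,250))
out[:300,400:]=cv2.resize(b[175:250,330:430],(400,300),interpolation=cv2.INTER_CUBIC)
out[300:,:400]=cv2.resize(a[265:340,270:370],(400,300),interpolation=cv2.INTER_CUBIC)
out[300:,400:]=cv2.resize(a[120:195,240:340],(400,300),interpolation=cv2.INTER_CUBIC)
cv2.imwrite('pics/w4b.png',out)
E
```

```text
[ 544.23166311 -200.45659322  242.32226011] [-4.72265939e-01  3.11781034e-01  1.53077644e+00  4.33988619e-04
  1.29687937e+00 -1.55175659e+00] 11.1
```

View pics/w4b.png

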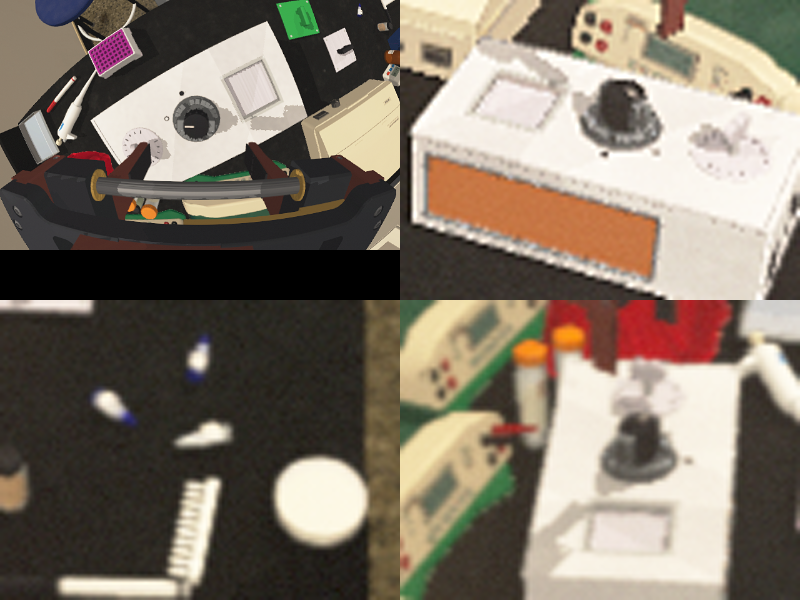

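The selector points to the hollow (open) mark, the mouth is clear, and the three tubes have not moved.

```bash
python3 - <<'E'
from h import *
s=load('w2'); A=lambda u,v,z:at(s,u/1.25,v/1.25,z,True)
for p in [(138,102),(131,180),(215,0),(275,38),(100,25),(145,0)]: print(A(*p,7))
E
```

```text
[443.5 284.6   7. ]
[437.7 244.5   7. ]
[486.4 331.8   7. ]
[519. 308.   7.]
[410.6 333.6   7. ]
[442.7 340.8   7. ]
```

Call:
{"name": "play_rows", "arguments": {"targets": [{"linear":[-0.046,0.2067,0],"turn":[0,0,-0.0259],"gripper":50},{"linear":[-0.046,0.2067,0],"turn":[0,0,-0.0259],"gripper":50},{"linear":[-0.046,0.2067,0],"turn":[0,0,-0.0259],"gripper":50},{"linear":[-0.046,0.2067,0],"turn":[0,0,-0.0259],"gripper":50},{"linear":[-0.046,0.2067,0],"turn":[0,0,-0.0259],"gripper":50},{"linear":[-0.046,0.2067,0],"turn":[0,0,-0.0259],"gripper":50},{"linear":[-0.046,0.2067,0],"turn":[0,0,-0.0259],"gripper":50},{"linear":[-0.046,0.2067,0],"turn":[0,0,-0.0259],"gripper":50}]}}

```text
t: 11.87
tcp_pos: [486.7, 49.0, 240.2]
tcp_rot: [-0.001, 0.543, 0.84, -0.001]
contact_force: [0.5, 0.5, -0.7]
finger_gap: 0.503
finger_force: 0.0
```

Call:
{"name": "play_rows", "arguments": {"targets": [{"linear":[-0.046,0.2067,0],"turn":[0,0,-0.0259],"gripper":50},{"linear":[-0.046,0.2067,0],"turn":[0,0,-0.0259],"gripper":50},{"linear":[-0.046,0.2067,0],"turn":[0,0,-0.0259],"gripper":50},{"linear":[-0.046,0.2067,0],"turn":[0,0,-0.0259],"gripper":50},{"linear":[-0.046,0.2067,0],"turn":[0,0,-0.0259],"gripper":50},{"linear":[-0.046,0.2067,0],"turn":[0,0,-0.0259],"gripper":50},{"linear":[-0.046,0.2067,0],"turn":[0,0,-0.0259],"gripper":50},{"linear":[0,0,-0.2],"turn":[0,0,0],"gripper":50},{"linear":[0,0,-0.2],"turn":[0,0,0],"gripper":50},{"linear":[0,0,0],"turn":[0,0,0],"gripper":50},{"linear":[0,0,0],"turn":[0,0,0],"gripper":50},{"linear":[0,0,0],"turn":[0,0,0],"gripper":50}]}}

```text
t: 12.87
tcp_pos: [440.1, 264.3, 182.0]
tcp_rot: [-0.0, 0.755, 0.655, -0.0]
contact_force: [0.2, 0.8, -0.1]
finger_gap: 0.501
finger_force: 0.0
```

```bash
python3 - <<'E'
from h import *
s=snap('wrist','w5'); o=observe();print(o['tcp_pos'],o['tcp_rot'],o['joints'],o['t'])
cv2.imwrite('pics/w5b.png',cv2.resize(s['color'],(800,500)))
print(px(s,(440.6,264.5,7),True)*1.25)
E
```

```text
[440.80730625 264.53451075 182.76814868] [9.86532653e-05 7.55560635e-01 6.55078500e-01 5.25974057e-04] [4.05977438e-01 2.78053719e-01 1.74387128e+00 1.45869441e-04
 1.11860544e+00 5.48136827e-01] 12.9167
[395.    227.875]
```

View pics/w5b.png

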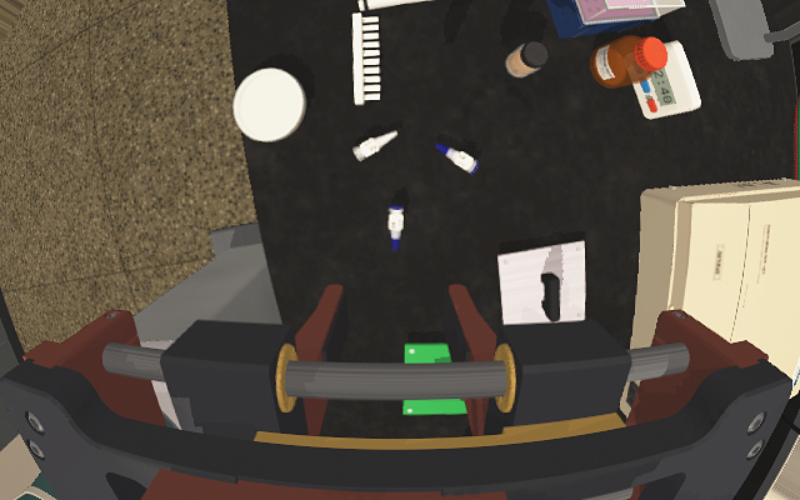

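Tube 1 is at (396,228), under the tool and aligned with it. Tube 2 is at (458,158), tube 3 at (375,146), and the comb's nearest end at (368,100).

Call:
{"name": "play_rows", "arguments": {"targets": [{"linear":[0,0,-0.2],"turn":[0,0,0],"gripper":50},{"linear":[0,0,-0.2],"turn":[0,0,0],"gripper":50},{"linear":[0,0,-0.2],"turn":[0,0,0],"gripper":50},{"linear":[0,0,-0.2],"turn":[0,0,0],"gripper":50},{"linear":[0,0,-0.2],"turn":[0,0,0],"gripper":50},{"linear":[0,0,-0.13],"turn":[0,0,0],"gripper":50},{"linear":[0,0,-0.065],"turn":[0,0,0],"gripper":50},{"linear":[0,0,0],"turn":[0,0,0],"gripper":50},{"linear":[0,0,0],"turn":[0,0,0],"gripper":0},{"linear":[0,0,0],"turn":[0,0,0],"gripper":0},{"linear":[0,0,0],"turn":[0,0,0],"gripper":0},{"linear":[0,0,0],"turn":[0,0,0],"gripper":0}]}}

```text
t: 13.92
tcp_pos: [441.1, 265.0, 3.9]
tcp_rot: [0.0, 0.755, 0.655, 0.001]
contact_force: [0.2, 1.0, -0.4]
finger_gap: 0.235
finger_force: 0.0
```

Call:
{"name": "play_rows", "arguments": {"targets": [{"linear":[0,0,0],"turn":[0,0,0],"gripper":0},{"linear":[0,0,0],"turn":[0,0,0],"gripper":0}]}}

```text
t: 14.08
tcp_pos: [440.4, 264.7, 3.3]
tcp_rot: [0.0, 0.755, 0.655, 0.001]
contact_force: [0.3, 0.6, 6.7]
finger_gap: 0.114
finger_force: 30.0
```

```bash
python3 - <<'E'
from h import *
o=observe();print(o['tcp_pos'],o['tcp_rot'],o['contact_force'],o['finger_force'],o['finger_gap']*88)
s=load('w5'); A=lambda u,v,z:at(s,u/1.25,v/1.25,z,True)
print('t2',A(435,145,7),A(477,168,7)); print('t3',A(353,155,7),A(397,132,7)); print('comb',A(353,105,5),A(380,101,5),'dish',A(306,105,16))
E
```

```text
[440.43719068 264.73687271   3.30051643] [1.62776565e-04 7.55331827e-01 6.55342226e-01 6.09968387e-04] [0.34921824 0.61779995 6.70882932] 30.001613795757294 10.013650082912012
t2 [485.1 332.3   7. ] [519.5 308.    7. ]
t3 [413.8 333.7   7. ] [454.2 347.9   7. ]
comb [420.1 377.3   5. ] [443.7 377.1   5. ] dish [381.5 383.3  16. ]
```

Call:
{"name": "play_rows", "arguments": {"targets": [{"linear":[0,0,0.12],"turn":[0,0,0],"gripper":0},{"linear":[0,0,0.24],"turn":[0,0,0],"gripper":0},{"linear":[0,0,0.24],"turn":[0,0,0],"gripper":0},{"linear":[0.0578,-0.2039,0.037],"turn":[0,0,0.0043],"gripper":0},{"linear":[0.0578,-0.2039,0.037],"turn":[0,0,0.0043],"gripper":0},{"linear":[0.0578,-0.2039,0.037],"turn":[0,0,0.0043],"gripper":0},{"linear":[0.0578,-0.2039,0.037],"turn":[0,0,0.0043],"gripper":0},{"linear":[0.0578,-0.2039,0.037],"turn":[0,0,0.0043],"gripper":0},{"linear":[0.0578,-0.2039,0.037],"turn":[0,0,0.0043],"gripper":0},{"linear":[0.0578,-0.2039,0.037],"turn":[0,0,0.0043],"gripper":0},{"linear":[0.0578,-0.2039,0.037],"turn":[0,0,0.0043],"gripper":0}]}}

```text
t: 15.0
tcp_pos: [509.3, 18.3, 137.4]
tcp_rot: [-0.0, 0.719, 0.695, -0.0]
contact_force: [0.6, -0.3, 0.3]
finger_gap: 0.109
finger_force: 30.0
```

Call:
{"name": "play_rows", "arguments": {"targets": [{"linear":[0.0578,-0.2039,0.037],"turn":[0,0,0.0043],"gripper":0},{"linear":[0.0578,-0.2039,0.037],"turn":[0,0,0.0043],"gripper":0},{"linear":[0.0578,-0.2039,0.037],"turn":[0,0,0.0043],"gripper":0},{"linear":[0.0578,-0.2039,0.037],"turn":[0,0,0.0043],"gripper":0},{"linear":[0,0,0],"turn":[0,0,0],"gripper":0},{"linear":[0,0,0],"turn":[0,0,0],"gripper":0},{"linear":[0,0,0],"turn":[0,0,0],"gripper":0},{"linear":[0,0,0],"turn":[0,0,0],"gripper":0}]}}

```text
t: 15.67
tcp_pos: [543.0, -101.2, 158.7]
tcp_rot: [-0.001, 0.7, 0.715, -0.0]
contact_force: [-1.0, 0.0, -0.3]
finger_gap: 0.107
finger_force: 30.0
```

Call:
{"name": "play_rows", "arguments": {"targets": [{"linear":[0.008,-0.005,-0.12],"turn":[0,0,0],"gripper":0},{"linear":[0,0,-0.12],"turn":[0,0,0],"gripper":0},{"linear":[0,0,-0.07],"turn":[0,0,0],"gripper":0},{"linear":[0,0,-0.07],"turn":[0,0,0],"gripper":0},{"linear":[0,0,-0.07],"turn":[0,0,0],"gripper":0},{"linear":[0,0,-0.07],"turn":[0,0,0],"gripper":0},{"linear":[0,0,-0.07],"turn":[0,0,0],"gripper":0},{"linear":[0,0,-0.07],"turn":[0,0,0],"gripper":0},{"linear":[0,0,0],"turn":[0,0,0],"gripper":0},{"linear":[0,0,0],"turn":[0,0,0],"gripper":0}]}}

```text
t: 16.5
tcp_pos: [544.2, -102.9, 59.2]
tcp_rot: [-0.001, 0.7, 0.714, -0.001]
contact_force: [0.5, -0.5, -0.4]
finger_gap: 0.11
finger_force: 30.0
```

Call:
{"name": "play_rows", "arguments": {"targets": [{"linear":[0,0,0],"turn":[0,0,0],"gripper":32},{"linear":[0,0,0],"turn":[0,0,0],"gripper":32},{"linear":[0,0,0],"turn":[0,0,0],"gripper":32},{"linear":[0,0,0],"turn":[0,0,0],"gripper":32},{"linear":[0,0,0],"turn":[0,0,0],"gripper":32},{"linear":[0,0,0],"turn":[0,0,0],"gripper":32}]}}

```text
t: 17.0
tcp_pos: [545.3, -103.3, 60.4]
tcp_rot: [0.0, 0.7, 0.714, 0.0]
contact_force: [-1.4, -1.0, 0.9]
finger_gap: 0.316
finger_force: 0.6
```

```bash
python3 - <<'E'
from h import *
s=snap('wrist','w6'); o=observe();print(o['tcp_pos'],o['contact_force'],o['finger_gap'])
cv2.imwrite('pics/w6b.png',cv2.resize(s['color'][:300,160:480],(800,750))[:600])
E
```

```text
[ 545.29163105 -103.25457374   60.39397547] [-0.42764412 -0.65144723  1.04285617] 0.32076558949237294
```

View pics/w6b.png

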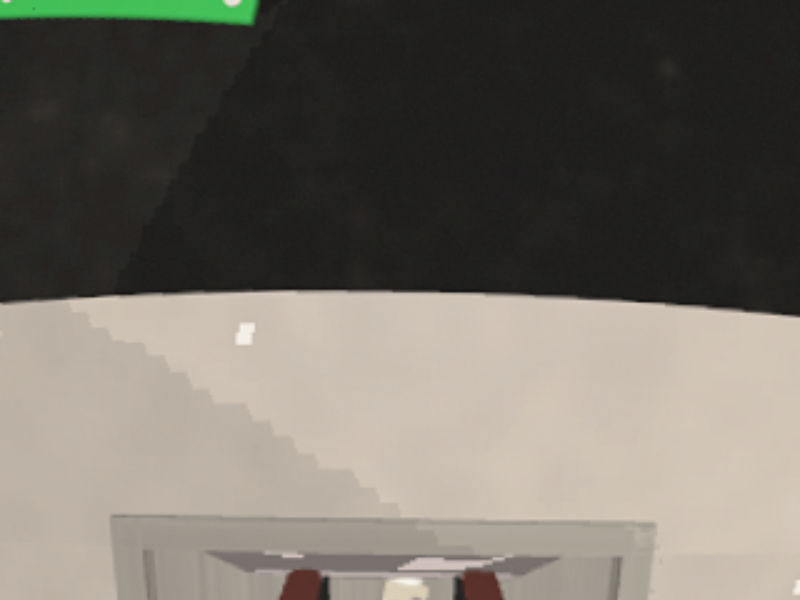

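Call:
{"name": "play_rows", "arguments": {"targets": [{"linear":[-0.006,0.03,0],"turn":[0,0,0],"gripper":42},{"linear":[0,0.03,0],"turn":[0,0,0],"gripper":42},{"linear":[0,-0.03,0],"turn":[0,0,0],"gripper":42},{"linear":[0,-0.03,0],"turn":[0,0,0],"gripper":42},{"linear":[0,0,0],"turn":[0,0,0],"gripper":42}]}}

```text
t: 17.47
tcp_pos: [544.8, -104.0, 60.3]
tcp_rot: [0.0, 0.7, 0.714, 0.0]
contact_force: [-0.1, -0.7, 0.4]
finger_gap: 0.422
finger_force: 0.6
```

```bash
python3 - <<'E'
from h import *
s=snap('wrist','w7'); o=observe();print(o['tcp_pos'],o['contact_force'],o['finger_gap'])
cv2.imwrite('pics/w7b.png',np.hstack([cv2.resize(load('w6')['color'][200:300,240:400],(400,250)),cv2.resize(s['color'][200:300,240:400],(400,250))]))
E
```

```text
[ 544.64524455 -103.80377959   60.28709556] [ 0.01677853 -1.94732249  1.25062881] 0.41717994098464745
```

View pics/w7b.png

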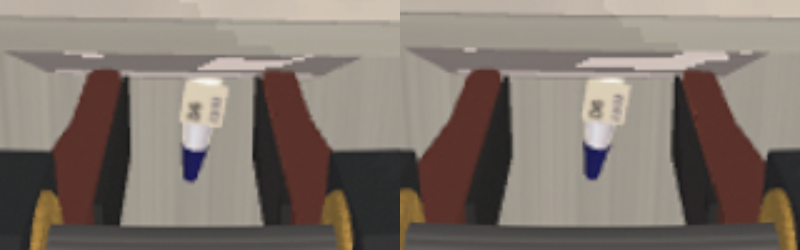

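```bash
python3 - <<'E'
from h import *
for n,u0 in [('w6',0),('w7',400)]:
    s=load(n); P=[(205,78),(190,181)] if n=='w6' else [(610,78),(592,179)]
    for z in (16,40,60,80): 
        q=[at(s,240+(u-u0)/2.5,200+v/2.5,z,True) for u,v in P]; print(n,z,q,np.linalg.norm(q[0]-q[1]))
s=load('w7');print(px(s,(544.6,-103.8,60.3),True),ray(s,300,200,True)[0])
E
```

```text
w6 16 [array([ 550.6, -110.7,   16. ]), array([ 547. , -144.2,   16. ])] 33.6928775856263
w6 40 [array([ 549.9, -101.4,   40. ]), array([ 546.7, -131. ,   40. ])] 29.77247050548542
w6 60 [array([549.3, -93.7,  60. ]), array([ 546.5, -120.1,   60. ])] 26.548069609672176
w6 80 [array([548.8, -86. ,  80. ]), array([ 546.3, -109.1,   80. ])] 23.234887561595812
w7 16 [array([ 551.5, -111.3,   16. ]), array([ 547. , -144.2,   16. ])] 33.206324698767844
w7 40 [array([ 550.6, -102.1,   40. ]), array([ 546.7, -131.1,   40. ])] 29.26106628269038
w7 60 [array([549.9, -94.4,  60. ]), array([ 546.4, -120.2,   60. ])] 26.036320784626998
w7 80 [array([549.2, -86.6,  80. ]), array([ 546.1, -109.3,   80. ])] 22.91069619195367
[314.2 246.6] [544.19896689 -31.76211424 222.0827652 ]
```

The crops show tube 1 lying on the box floor, and it stayed put while the fingers moved, so it is in. Next is tube 2.

Call:
{"name": "play_rows", "arguments": {"targets": [{"linear":[0,0,0.15],"turn":[0,0,0],"gripper":42},{"linear":[0,0,0.25],"turn":[0,0,0],"gripper":42},{"linear":[0,0,0.267],"turn":[0,0,0],"gripper":42},{"linear":[-0.02,0.2019,0],"turn":[0,0,0.0213],"gripper":45},{"linear":[-0.02,0.2019,0],"turn":[0,0,0.0213],"gripper":45},{"linear":[-0.02,0.2019,0],"turn":[0,0,0.0213],"gripper":45},{"linear":[-0.02,0.2019,0],"turn":[0,0,0.0213],"gripper":45},{"linear":[-0.02,0.2019,0],"turn":[0,0,0.0213],"gripper":45},{"linear":[-0.02,0.2019,0],"turn":[0,0,0.0213],"gripper":45},{"linear":[-0.02,0.2019,0],"turn":[0,0,0.0213],"gripper":45}]}}

```text
t: 18.35
tcp_pos: [522.9, 110.3, 160.2]
tcp_rot: [-0.0, 0.514, 0.858, 0.0]
contact_force: [0.2, -0.2, -0.6]
finger_gap: 0.449
finger_force: 0.0
```

Call:
{"name": "play_rows", "arguments": {"targets": [{"linear":[-0.02,0.2019,0],"turn":[0,0,0.0213],"gripper":45},{"linear":[-0.02,0.2019,0],"turn":[0,0,0.0213],"gripper":45},{"linear":[-0.02,0.2019,0],"turn":[0,0,0.0213],"gripper":45},{"linear":[-0.02,0.2019,0],"turn":[0,0,0.0213],"gripper":45},{"linear":[-0.02,0.2019,0],"turn":[0,0,0.0213],"gripper":45},{"linear":[-0.02,0.2019,0],"turn":[0,0,0.0213],"gripper":45},{"linear":[-0.02,0.2019,0],"turn":[0,0,0.0213],"gripper":45},{"linear":[0,0,0],"turn":[0,0,0],"gripper":45},{"linear":[0,0,0],"turn":[0,0,0],"gripper":45},{"linear":[0,0,0],"turn":[0,0,0],"gripper":45}]}}

```text
t: 19.18
tcp_pos: [502.0, 320.3, 159.9]
tcp_rot: [-0.0, 0.302, 0.953, -0.0]
contact_force: [0.1, 0.3, 0.2]
finger_gap: 0.45
finger_force: 0.0
```

```bash
python3 - <<'E'
from h import *
s=snap('wrist','w8'); o=observe();print(o['tcp_pos'],o['tcp_rot'],o['t'])
a=snap('side','s8')['color']
im=cv2.resize(s['color'],(800,500)); im[300:,500:]=cv2.resize(a[120:220,220:370],(300,200),interpolation=cv2.INTER_CUBIC)
cv2.imwrite('pics/w8b.png',im)
print(px(s,(502.5,320,7),True)*1.25,px(s,(433,340.5,7),True)*1.25)
E
```

```text
[502.10366396 319.85618123 159.96305313] [-2.56079810e-04  3.02446395e-01  9.53166256e-01 -4.47439715e-04] 19.2333
[394.375 233.25 ] [365.5 150.5]
```

View pics/w8b.png

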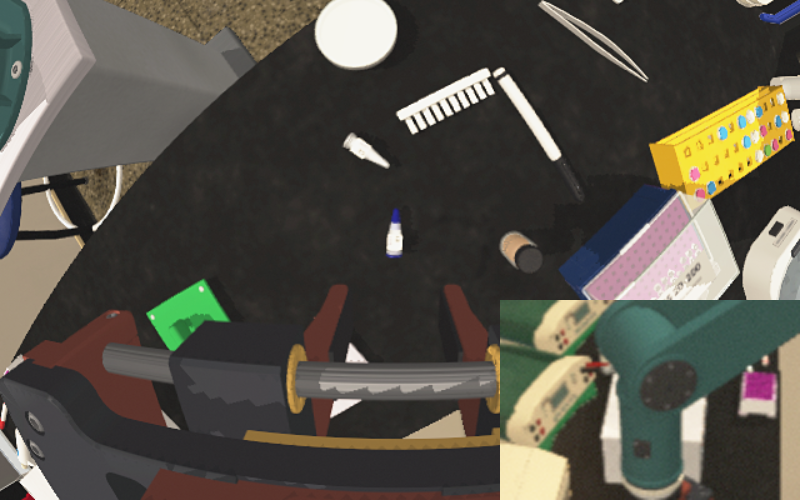

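Tube 2 is at (395,233), exactly under the tool. Tube 3 is unmoved at (366,150).

Call:
{"name": "play_rows", "arguments": {"targets": [{"linear":[0,0,-0.2],"turn":[0,0,0],"gripper":45},{"linear":[0,0,-0.2],"turn":[0,0,0],"gripper":45},{"linear":[0,0,-0.2],"turn":[0,0,0],"gripper":45},{"linear":[0,0,-0.2],"turn":[0,0,0],"gripper":45},{"linear":[0,0,-0.17],"turn":[0,0,0],"gripper":45},{"linear":[0,0,-0.073],"turn":[0,0,0],"gripper":45},{"linear":[0,0,0],"turn":[0,0,0],"gripper":45},{"linear":[0,0,0],"turn":[0,0,0],"gripper":0},{"linear":[0,0,0],"turn":[0,0,0],"gripper":0},{"linear":[0,0,0],"turn":[0,0,0],"gripper":0},{"linear":[0,0,0],"turn":[0,0,0],"gripper":0},{"linear":[0,0,0],"turn":[0,0,0],"gripper":0}]}}

```text
t: 20.28
tcp_pos: [502.8, 320.9, 4.5]
tcp_rot: [0.0, 0.302, 0.953, 0.0]
contact_force: [0.1, -0.8, 2.4]
finger_gap: 0.11
finger_force: 19.0
```

Call:
{"name": "play_rows", "arguments": {"targets": [{"linear":[0,0,0],"turn":[0,0,0],"gripper":0},{"linear":[0,0,0.12],"turn":[0,0,0],"gripper":0},{"linear":[0,0,0.24],"turn":[0,0,0],"gripper":0},{"linear":[0,0,0.24],"turn":[0,0,0],"gripper":0}]}}

```text
t: 20.62
tcp_pos: [500.8, 320.1, 93.6]
tcp_rot: [-0.001, 0.302, 0.953, -0.001]
contact_force: [-0.5, 0.7, -0.4]
finger_gap: 0.108
finger_force: 30.0
```

Call:
{"name": "play_rows", "arguments": {"targets": [{"linear":[0.02,-0.201,0.0316],"turn":[0,0,-0.0213],"gripper":0},{"linear":[0.02,-0.201,0.0316],"turn":[0,0,-0.0213],"gripper":0},{"linear":[0.02,-0.201,0.0316],"turn":[0,0,-0.0213],"gripper":0},{"linear":[0.02,-0.201,0.0316],"turn":[0,0,-0.0213],"gripper":0},{"linear":[0.02,-0.201,0.0316],"turn":[0,0,-0.0213],"gripper":0},{"linear":[0.02,-0.201,0.0316],"turn":[0,0,-0.0213],"gripper":0},{"linear":[0.02,-0.201,0.0316],"turn":[0,0,-0.0213],"gripper":0},{"linear":[0.02,-0.201,0.0316],"turn":[0,0,-0.0213],"gripper":0}]}}

```text
t: 21.28
tcp_pos: [526.1, 78.2, 132.1]
tcp_rot: [0.0, 0.545, 0.839, 0.0]
contact_force: [0.5, 0.0, -0.4]
finger_gap: 0.111
finger_force: 30.0
```

Call:
{"name": "play_rows", "arguments": {"targets": [{"linear":[0.02,-0.201,0.0316],"turn":[0,0,-0.0213],"gripper":0},{"linear":[0.02,-0.201,0.0316],"turn":[0,0,-0.0213],"gripper":0},{"linear":[0.02,-0.201,0.0316],"turn":[0,0,-0.0213],"gripper":0},{"linear":[0.02,-0.201,0.0316],"turn":[0,0,-0.0213],"gripper":0},{"linear":[0.02,-0.201,0.0316],"turn":[0,0,-0.0213],"gripper":0},{"linear":[0.02,-0.201,0.0316],"turn":[0,0,-0.0213],"gripper":0},{"linear":[0,0,0],"turn":[0,0,0],"gripper":0},{"linear":[0,0,0],"turn":[0,0,0],"gripper":0},{"linear":[0,0,0],"turn":[0,0,0],"gripper":0}]}}

```text
t: 22.03
tcp_pos: [543.8, -100.9, 159.9]
tcp_rot: [-0.001, 0.7, 0.714, 0.0]
contact_force: [0.3, -0.8, -0.1]
finger_gap: 0.103
finger_force: 30.0
```

Call:
{"name": "play_rows", "arguments": {"targets": [{"linear":[0.005,-0.008,-0.12],"turn":[0,0,0],"gripper":0},{"linear":[0,0,-0.12],"turn":[0,0,0],"gripper":0},{"linear":[0,0,-0.07],"turn":[0,0,0],"gripper":0},{"linear":[0,0,-0.07],"turn":[0,0,0],"gripper":0},{"linear":[0,0,-0.07],"turn":[0,0,0],"gripper":0},{"linear":[0,0,-0.07],"turn":[0,0,0],"gripper":0},{"linear":[0,0,-0.07],"turn":[0,0,0],"gripper":0},{"linear":[0,0,-0.07],"turn":[0,0,0],"gripper":0},{"linear":[0,0,0],"turn":[0,0,0],"gripper":0}]}}

```text
t: 22.78
tcp_pos: [543.7, -101.7, 59.1]
tcp_rot: [-0.001, 0.699, 0.715, -0.001]
contact_force: [0.1, -1.4, -0.9]
finger_gap: 0.112
finger_force: 30.0
```

Call:
{"name": "play_rows", "arguments": {"targets": [{"linear":[0,0,0],"turn":[0,0,0],"gripper":40},{"linear":[0,0,0],"turn":[0,0,0],"gripper":40},{"linear":[0,0,0],"turn":[0,0,0],"gripper":40},{"linear":[0,0,0],"turn":[0,0,0],"gripper":40},{"linear":[0,0.02,0],"turn":[0,0,0],"gripper":40},{"linear":[0,-0.02,0],"turn":[0,0,0],"gripper":40},{"linear":[0,0,0],"turn":[0,0,0],"gripper":40},{"linear":[0,0,0],"turn":[0,0,0],"gripper":40}]}}

```text
t: 23.45
tcp_pos: [545.3, -102.7, 61.4]
tcp_rot: [0.0, 0.7, 0.714, 0.0]
contact_force: [-0.7, -1.4, 0.7]
finger_gap: 0.402
finger_force: 0.6
```

```bash
python3 - <<'E'
from h import *
s=snap('wrist','w9'); o=observe();print(o['tcp_pos'],o['contact_force'],o['finger_gap'])
# blue pixels between the fingers
for n in ('w7','w9'):
    c=load(n)['color'][200:290,270:360].astype(int); m=(c[...,0]>c[...,2]+30); ys,xs=np.nonzero(m); print(n,m.sum(),(xs.mean()+270,ys.mean()+200) if m.sum() else '')
    cc,nb=cv2.connectedComponents(m.astype(np.uint8)); 
    for i in range(1,cc):
        ys,xs=np.nonzero(nb==i)
        if len(xs)>8: print(len(xs),xs.mean()+270,ys.mean()+200)
E
```

```text
[ 545.353239   -102.67822709   61.35669735] [ 0.1604805  -0.35572955  1.65231666] 0.39658946868302114
w7 70 (np.float64(317.35714285714283), np.float64(264.2285714285714))
70 317.35714285714283 264.2285714285714
w9 167 (np.float64(307.80838323353294), np.float64(252.98203592814372))
123 305.9512195121951 246.6991869918699
43 312.83720930232556 270.6744186046512
```

Call:
{"name": "play_rows", "arguments": {"targets": [{"linear":[0,0,0.15],"turn":[0,0,0],"gripper":40},{"linear":[0,0,0.25],"turn":[0,0,0],"gripper":40},{"linear":[0,0,0.257],"turn":[0,0,0],"gripper":40},{"linear":[-0.0498,0.1969,0],"turn":[0,0,-0.0265],"gripper":40},{"linear":[-0.0498,0.1969,0],"turn":[0,0,-0.0265],"gripper":40},{"linear":[-0.0498,0.1969,0],"turn":[0,0,-0.0265],"gripper":40},{"linear":[-0.0498,0.1969,0],"turn":[0,0,-0.0265],"gripper":40},{"linear":[-0.0498,0.1969,0],"turn":[0,0,-0.0265],"gripper":40},{"linear":[-0.0498,0.1969,0],"turn":[0,0,-0.0265],"gripper":40},{"linear":[-0.0498,0.1969,0],"turn":[0,0,-0.0265],"gripper":40},{"linear":[-0.0498,0.1969,0],"turn":[0,0,-0.0265],"gripper":35}]}}

```text
t: 24.42
tcp_pos: [484.6, 135.3, 159.7]
tcp_rot: [-0.0, 0.896, 0.444, 0.0]
contact_force: [-0.8, -0.1, 0.2]
finger_gap: 0.366
finger_force: 0.0
```

Call:
{"name": "play_rows", "arguments": {"targets": [{"linear":[-0.0498,0.1969,0],"turn":[0,0,-0.0265],"gripper":35},{"linear":[-0.0498,0.1969,0],"turn":[0,0,-0.0265],"gripper":35},{"linear":[-0.0498,0.1969,0],"turn":[0,0,-0.0265],"gripper":35},{"linear":[-0.0498,0.1969,0],"turn":[0,0,-0.0265],"gripper":35},{"linear":[-0.0498,0.1969,0],"turn":[0,0,-0.0265],"gripper":35},{"linear":[-0.0498,0.1969,0],"turn":[0,0,-0.0265],"gripper":35},{"linear":[-0.0498,0.1969,0],"turn":[0,0,-0.0265],"gripper":35},{"linear":[0,0,0],"turn":[0,0,0],"gripper":35},{"linear":[0,0,0],"turn":[0,0,0],"gripper":35},{"linear":[0,0,0],"turn":[0,0,0],"gripper":35}]}}

```text
t: 25.25
tcp_pos: [432.7, 340.0, 159.4]
tcp_rot: [0.0, 0.985, 0.171, -0.0]
contact_force: [-0.7, -0.4, -0.2]
finger_gap: 0.347
finger_force: 0.0
```

```bash
python3 - <<'E'
from h import *
s=snap('wrist','w10'); o=observe();print(o['tcp_pos'],o['tcp_rot'],o['joints'])
c=snap('scene','c10')['color']
im=cv2.resize(s['color'],(800,500)); im[300:,:260]=cv2.resize(c[175:252,330:430],(260,200),interpolation=cv2.INTER_CUBIC)
im[300:,500:]=cv2.resize(load('w9')['color'][190:290,240:390],(300,200),interpolation=cv2.INTER_CUBIC)
cv2.imwrite('pics/w10b.png',im); print(px(s,(433,340.5,7),True)*1.25)
E
```

```text
[432.91656047 339.52231776 159.48516227] [ 2.60027676e-04  9.85292380e-01  1.70876425e-01 -3.23829094e-04] [ 5.39687570e-01  3.54979582e-01  1.69258455e+00 -2.83813992e-04
  1.09481992e+00  1.76717579e+00]
[394.875 233.75 ]
```

View pics/w10b.png

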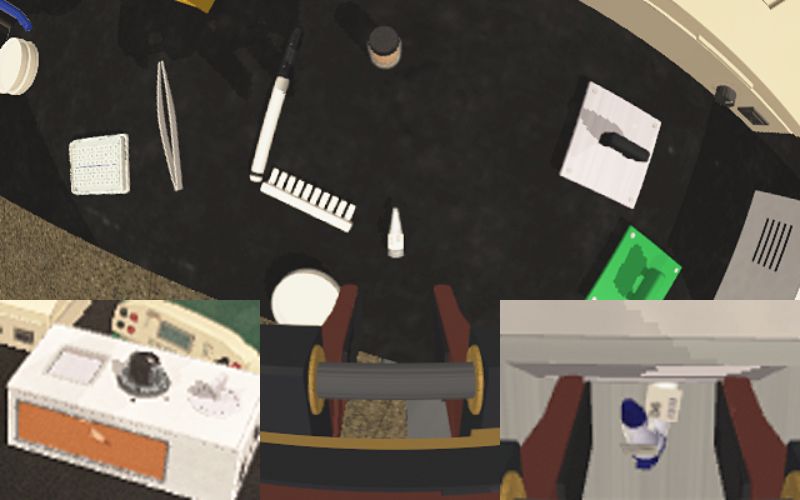

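Both tubes are inside and the flap is shut. Tube 3 is at (395,233) under the tool, and the comb's end at (355,215) is close, so I'll narrow the opening.

Call:
{"name": "play_rows", "arguments": {"targets": [{"linear":[0,0.005,-0.2],"turn":[0,0,0],"gripper":27},{"linear":[0,0,-0.2],"turn":[0,0,0],"gripper":27},{"linear":[0,0,-0.2],"turn":[0,0,0],"gripper":27},{"linear":[0,0,-0.2],"turn":[0,0,0],"gripper":27},{"linear":[0,0,-0.17],"turn":[0,0,0],"gripper":27},{"linear":[0,0,-0.07],"turn":[0,0,0],"gripper":27},{"linear":[0,0,0],"turn":[0,0,0],"gripper":27},{"linear":[0,0,0],"turn":[0,0,0],"gripper":0},{"linear":[0,0,0],"turn":[0,0,0],"gripper":0},{"linear":[0,0,0],"turn":[0,0,0],"gripper":0},{"linear":[0,0,0],"turn":[0,0,0],"gripper":0},{"linear":[0,0,0],"turn":[0,0,0],"gripper":0}]}}

```text
t: 26.35
tcp_pos: [433.7, 341.5, 4.7]
tcp_rot: [-0.0, 0.985, 0.171, 0.001]
contact_force: [0.1, -1.8, 5.3]
finger_gap: 0.111
finger_force: 30.0
```

Call:
{"name": "play_rows", "arguments": {"targets": [{"linear":[0,0,0],"turn":[0,0,0],"gripper":0},{"linear":[0,0,0.12],"turn":[0,0,0],"gripper":0},{"linear":[0,0,0.24],"turn":[0,0,0],"gripper":0},{"linear":[0,0,0.24],"turn":[0,0,0],"gripper":0}]}}

```text
t: 26.68
tcp_pos: [431.6, 340.5, 93.7]
tcp_rot: [0.001, 0.985, 0.17, -0.002]
contact_force: [0.9, 0.4, 0.1]
finger_gap: 0.109
finger_force: 30.0
```

Call:
{"name": "play_rows", "arguments": {"targets": [{"linear":[0.0496,-0.1967,0.0296],"turn":[0,0,0.0265],"gripper":0},{"linear":[0.0496,-0.1967,0.0296],"turn":[0,0,0.0265],"gripper":0},{"linear":[0.0496,-0.1967,0.0296],"turn":[0,0,0.0265],"gripper":0},{"linear":[0.0496,-0.1967,0.0296],"turn":[0,0,0.0265],"gripper":0},{"linear":[0.0496,-0.1967,0.0296],"turn":[0,0,0.0265],"gripper":0},{"linear":[0.0496,-0.1967,0.0296],"turn":[0,0,0.0265],"gripper":0},{"linear":[0.0496,-0.1967,0.0296],"turn":[0,0,0.0265],"gripper":0},{"linear":[0.0496,-0.1967,0.0296],"turn":[0,0,0.0265],"gripper":0}]}}

```text
t: 27.35
tcp_pos: [492.5, 103.9, 129.7]
tcp_rot: [-0.0, 0.874, 0.485, 0.0]
contact_force: [0.1, 0.1, 0.5]
finger_gap: 0.11
finger_force: 30.0
```

Call:
{"name": "play_rows", "arguments": {"targets": [{"linear":[0.0496,-0.1967,0.0296],"turn":[0,0,0.0265],"gripper":0},{"linear":[0.0496,-0.1967,0.0296],"turn":[0,0,0.0265],"gripper":0},{"linear":[0.0496,-0.1967,0.0296],"turn":[0,0,0.0265],"gripper":0},{"linear":[0.0496,-0.1967,0.0296],"turn":[0,0,0.0265],"gripper":0},{"linear":[0.0496,-0.1967,0.0296],"turn":[0,0,0.0265],"gripper":0},{"linear":[0.0496,-0.1967,0.0296],"turn":[0,0,0.0265],"gripper":0},{"linear":[0.0496,-0.1967,0.0296],"turn":[0,0,0.0265],"gripper":0},{"linear":[0,0,0],"turn":[0,0,0],"gripper":0},{"linear":[0,0,0],"turn":[0,0,0],"gripper":0},{"linear":[0,0,0],"turn":[0,0,0],"gripper":0}]}}

```text
t: 28.18
tcp_pos: [543.9, -100.8, 160.1]
tcp_rot: [-0.001, 0.7, 0.714, -0.0]
contact_force: [-0.7, 0.1, -1.7]
finger_gap: 0.109
finger_force: 30.0
```

Call:
{"name": "play_rows", "arguments": {"targets": [{"linear":[0.003,-0.01,-0.12],"turn":[0,0,0],"gripper":0},{"linear":[0,0,-0.12],"turn":[0,0,0],"gripper":0},{"linear":[0,0,-0.07],"turn":[0,0,0],"gripper":0},{"linear":[0,0,-0.07],"turn":[0,0,0],"gripper":0},{"linear":[0,0,-0.07],"turn":[0,0,0],"gripper":0},{"linear":[0,0,-0.07],"turn":[0,0,0],"gripper":0},{"linear":[0,0,-0.07],"turn":[0,0,0],"gripper":0},{"linear":[0,0,-0.07],"turn":[0,0,0],"gripper":0},{"linear":[0,0,0],"turn":[0,0,0],"gripper":0}]}}

```text
t: 28.93
tcp_pos: [543.5, -102.0, 59.1]
tcp_rot: [-0.002, 0.7, 0.714, -0.001]
contact_force: [-0.7, -2.2, 0.0]
finger_gap: 0.108
finger_force: 30.0
```

Call:
{"name": "play_rows", "arguments": {"targets": [{"linear":[0,0,0],"turn":[0,0,0],"gripper":40},{"linear":[0,0,0],"turn":[0,0,0],"gripper":40},{"linear":[0,0,0],"turn":[0,0,0],"gripper":40},{"linear":[0,0,0],"turn":[0,0,0],"gripper":40},{"linear":[0,0.02,0],"turn":[0,0,0],"gripper":40},{"linear":[0,-0.02,0],"turn":[0,0,0],"gripper":40},{"linear":[0,0,0],"turn":[0,0,0],"gripper":40},{"linear":[0,0,0],"turn":[0,0,0],"gripper":40}]}}

```text
t: 29.6
tcp_pos: [545.4, -103.0, 61.6]
tcp_rot: [0.0, 0.7, 0.714, 0.0]
contact_force: [-0.4, -0.9, 1.1]
finger_gap: 0.399
finger_force: 0.7
```

```bash
python3 - <<'E'
from h import *
s=snap('wrist','w11'); o=observe();print(o['tcp_pos'],o['contact_force'],o['finger_gap'])
E
```

```text
[ 545.35914085 -102.95613973   61.50245617] [-0.2212219  -0.83285976  1.62400069] 0.397918345551235
```

Call:
{"name": "play_rows", "arguments": {"targets": [{"linear":[0,0,0.15],"turn":[0,0,0],"gripper":40},{"linear":[0,0,0.25],"turn":[0,0,0],"gripper":40},{"linear":[0,0,0.25],"turn":[0,0,0],"gripper":60},{"linear":[0,0,0.25],"turn":[0,0,0],"gripper":60},{"linear":[0,0,0.1],"turn":[0,0,0],"gripper":60},{"linear":[0,0,0],"turn":[0,0,0],"gripper":60},{"linear":[0,0,0],"turn":[0,0,0],"gripper":60},{"linear":[0,0,0],"turn":[0,0,0],"gripper":60}]}}

```text
t: 30.32
tcp_pos: [544.0, -102.4, 209.8]
tcp_rot: [-0.001, 0.7, 0.714, -0.001]
contact_force: [-0.3, 0.6, -1.3]
finger_gap: 0.6
finger_force: 0.0
```

```bash
python3 - <<'E'
from h import *
s=snap('wrist','w12'); o=observe();print(o['tcp_pos'],o['tcp_rot'],o['t'])
a=load('w11')['color']
im=np.zeros((600,800,3),np.uint8)
im[:250,:400]=cv2.resize(a[190:290,240:400],(400,250),interpolation=cv2.INTER_CUBIC)
im[:250,400:]=cv2.resize(snap('scene','c12')['color'][175:237,330:430],(400,250),interpolation=cv2.INTER_CUBIC)
im[250:]=cv2.resize(s['color'][140:280,190:510],(800,350),interpolation=cv2.INTER_CUBIC)
cv2.imwrite('pics/w12b.png',im)
E
```

```text
[ 543.67425821 -102.33287381  209.32530448] [-0.00166355  0.6997971   0.71433929 -0.00079662] 30.3667
```

View pics/w12b.png

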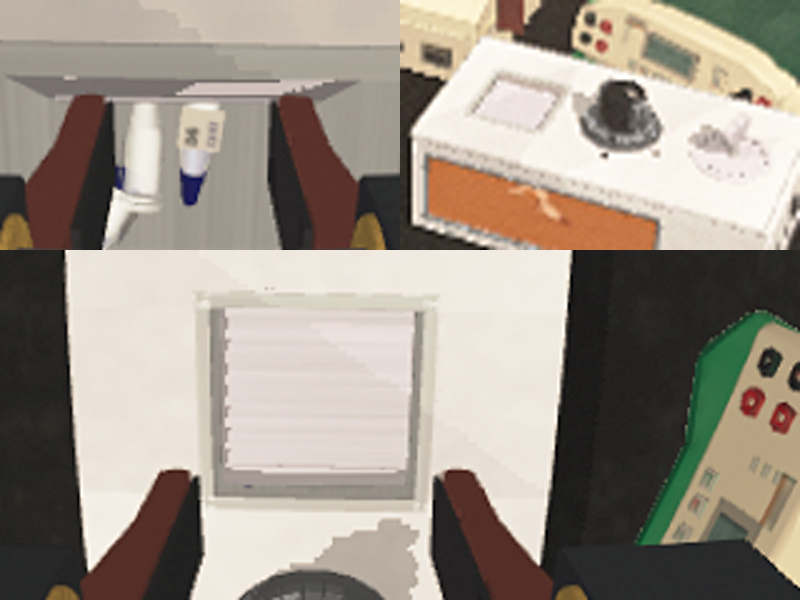

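All three tubes lie on the floor inside, and the flap is level and shut with nothing on it. Next, relock the selector.

Call:
{"name": "play_rows", "arguments": {"targets": [{"linear":[-0.001,-0.0665,0],"turn":[0,0,0.0339],"gripper":100},{"linear":[-0.001,-0.0665,0],"turn":[0,0,0.0339],"gripper":100},{"linear":[-0.001,-0.0665,0],"turn":[0,0,0.0339],"gripper":100},{"linear":[-0.001,-0.0665,0],"turn":[0,0,0.0339],"gripper":100},{"linear":[-0.001,-0.0665,0],"turn":[0,0,0.0339],"gripper":100},{"linear":[-0.001,-0.0665,0],"turn":[0,0,0.0339],"gripper":100},{"linear":[-0.001,-0.0665,0],"turn":[0,0,0.0339],"gripper":100},{"linear":[-0.001,-0.0665,0],"turn":[0,0,0.0339],"gripper":100},{"linear":[-0.001,-0.0665,0],"turn":[0,0,0.0339],"gripper":100},{"linear":[-0.001,-0.0665,0],"turn":[0,0,0.0339],"gripper":100},{"linear":[0,0,0],"turn":[0,0,0],"gripper":100},{"linear":[0,0,0],"turn":[0,0,0],"gripper":100}]}}

```text
t: 31.42
tcp_pos: [542.8, -202.4, 209.8]
tcp_rot: [-0.001, 0.242, 0.97, 0.0]
contact_force: [-0.0, -0.0, -0.5]
finger_gap: 1.0
finger_force: 0.0
```

Call:
{"name": "play_rows", "arguments": {"targets": [{"linear":[0,0,-0.15],"turn":[0,0,0],"gripper":100},{"linear":[0,0,-0.15],"turn":[0,0,0],"gripper":100},{"linear":[0,0,-0.15],"turn":[0,0,0],"gripper":100},{"linear":[0,0,-0.08],"turn":[0,0,0],"gripper":100},{"linear":[0,0,0],"turn":[0,0,0],"gripper":0},{"linear":[0,0,0],"turn":[0,0,0],"gripper":0},{"linear":[0,0,0],"turn":[0,0,0],"gripper":0},{"linear":[0,0,0],"turn":[0,0,0],"gripper":0},{"linear":[0,0,0],"turn":[0,0,0],"gripper":0},{"linear":[0,0,0],"turn":[0,0,0],"gripper":0},{"linear":[0,0,0],"turn":[0,0,0],"gripper":0},{"linear":[0,0,0],"turn":[0,0,0],"gripper":0}]}}

```text
t: 32.42
tcp_pos: [544.2, -203.0, 132.9]
tcp_rot: [0.001, 0.24, 0.971, -0.0]
contact_force: [-1.7, 1.8, 13.5]
finger_gap: 0.445
finger_force: 30.1
```

Call:
{"name": "play_rows", "arguments": {"targets": [{"linear":[0,0,0],"turn":[0,0,0],"gripper":0},{"linear":[0,0,0],"turn":[0,0,0],"gripper":0}]}}

```text
t: 32.58
tcp_pos: [544.1, -203.0, 133.0]
tcp_rot: [0.001, 0.24, 0.971, -0.0]
contact_force: [-1.8, 0.5, 7.6]
finger_gap: 0.442
finger_force: 30.0
```

```bash
python3 - <<'E'
from h import *
o=observe();print(o['tcp_pos'],o['tcp_rot'],o['contact_force'],o['wrist_torque'],o['finger_force'],o['finger_gap']*88)
E
```

```text
[ 544.14765895 -202.95644983  132.98295752] [ 8.16345600e-04  2.40373349e-01  9.70680131e-01 -2.63043043e-04] [-1.77727738  0.4793572   7.55338495] [ 0.08461956  0.24291015 -0.07054349] 30.048092007637024 38.87580322010106
```

Call:
{"name": "play_rows", "arguments": {"targets": [{"linear":[0,0,0],"turn":[0,0,-0.02],"gripper":0},{"linear":[0,0,0],"turn":[0,0,-0.03],"gripper":0},{"linear":[0,0,0],"turn":[0,0,-0.03],"gripper":0},{"linear":[0,0,0],"turn":[0,0,-0.03],"gripper":0},{"linear":[0,0,0],"turn":[0,0,-0.03],"gripper":0},{"linear":[0,0,0],"turn":[0,0,-0.03],"gripper":0},{"linear":[0,0,0],"turn":[0,0,-0.03],"gripper":0},{"linear":[0,0,0],"turn":[0,0,-0.03],"gripper":0},{"linear":[0,0,0],"turn":[0,0,-0.03],"gripper":0},{"linear":[0,0,0],"turn":[0,0,-0.03],"gripper":0},{"linear":[0,0,0],"turn":[0,0,-0.03],"gripper":0},{"linear":[0,0,0],"turn":[0,0,-0.022],"gripper":0}]}}

```text
t: 33.58
tcp_pos: [543.9, -203.1, 133.0]
tcp_rot: [0.001, 0.705, 0.709, -0.0]
contact_force: [-1.8, -1.2, 7.0]
finger_gap: 0.441
finger_force: 30.1
```

Call:
{"name": "play_rows", "arguments": {"targets": [{"linear":[0,0,0],"turn":[0,0,-0.008],"gripper":0},{"linear":[0,0,0],"turn":[0,0,0],"gripper":0}]}}

```text
t: 33.75
tcp_pos: [543.9, -203.2, 133.0]
tcp_rot: [0.001, 0.712, 0.702, -0.0]
contact_force: [-2.5, -0.5, 7.5]
finger_gap: 0.44
finger_force: 30.0
```

```bash
python3 - <<'E'
from h import *
o=observe();print(o['tcp_pos'],o['tcp_rot'],o['contact_force'],o['wrist_torque'],o['finger_force'],o['finger_gap']*88)
E
```

```text
[ 543.9204016  -203.2375826   132.98513509] [ 8.77024384e-04  7.11963327e-01  7.02216043e-01 -2.84418330e-04] [-2.54487789 -0.54353774  7.49098044] [-0.13163614  0.44608995  0.79968672] 30.0436332821846 38.72823763258642
```

Call:
{"name": "play_rows", "arguments": {"targets": [{"linear":[0,0,0],"turn":[0,0,0.009],"gripper":0},{"linear":[0,0,0],"turn":[0,0,0],"gripper":100},{"linear":[0,0,0],"turn":[0,0,0],"gripper":100},{"linear":[0,0,0],"turn":[0,0,0],"gripper":100},{"linear":[0,0,0],"turn":[0,0,0],"gripper":100},{"linear":[0,0,0.15],"turn":[0,0,0],"gripper":100},{"linear":[0,0,0.2],"turn":[0,0,0],"gripper":100},{"linear":[0,0,0.2],"turn":[0,0,0],"gripper":100},{"linear":[0,0,0],"turn":[0,0,0],"gripper":60},{"linear":[0,0,0],"turn":[0,0,0],"gripper":60},{"linear":[0,0,0],"turn":[0,0,0],"gripper":60}]}}

```text
t: 34.67
tcp_pos: [542.9, -202.2, 213.4]
tcp_rot: [-0.001, 0.702, 0.712, -0.0]
contact_force: [-0.2, -0.0, -1.1]
finger_gap: 0.784
finger_force: 0.0
```

```bash
python3 - <<'E'
from h import *
s=snap('wrist','w13');o=observe();print(o['tcp_pos'],o['tcp_rot'],o['t'])
# pointer: bright pixels on the dark knob top
p=px(s,(544,-202,157),True);print(p)
u,v=p.astype(int); c=cv2.cvtColor(s['color'],cv2.COLOR_BGR2GRAY)[v-20:v+21,u-24:u+25]
for r in c[::2,::2]: print(' '.join('%3d'%x for x in r))
E
```

```text
[ 542.55019774 -202.04181767  212.82058406] [-1.29771701e-03  7.02113693e-01  7.12063571e-01 -3.86338206e-04] 34.7167
[316.4 215.7]
 69  68  69  43  30  27  29  27  31  42  45  46  45  45  45  45  44  40  29  31  29  30  25  57  70
 78  79  78  44  29  27  32  44  48  45  45  45  47  44  46  44  46  44  43  40  31  29  30  54  77
 78  79  79  47  42  31  45  45  47  47  45  45  45  46  45  45  43  45  44  45  43  31  33  42  79
 79  79  42  29  34  48  45  45  46  46  45  45  46  45  45  45  45  44  43  43  43  42  34  32  78
 80  80  51  32  47  45  45  46  45  44  46  44  46  46  45  45  46  45  44  44  44  44  38  28  68
112 112  54  41  48  47  47  45  45  45  46  45  44  46  43  45  45  44  43  44  42  45  44  33  89
134 128  30  46  46  45  48  46  45  45  44  45  45  46  44  43  44  44  45  44  44  44  43  41  74
133 118  39  48  46  48  46  46  47  46  46  45  46  44  45  45  43  43  43  43  43  43  43  43  54
134 116  46  48  48  47  47  48  46  46  46  47  46  44  45  44  44  44  44  44  43  41  43  42  40
134 118  48  46  42  41  42  40  39  40  41  44  45  46  44  44  43 
[... 431 characters left out ...]

124 127  63  51  52  51  51  51  51  49  50  47  47  46  45  46  45  42  43  44  44  42  42  41 135
139 135 141  60  53  53  53  51  52  50  49  50  48  45  47  42  45  42  43  42  43  43  41  89 126
143 136 139  77  55  53  53  53  50  51  51  50  48  47  47  45  44  45  44  43  43  43  36 117 132
147 139 111  50  51  52  52  52  53  52  50  49  47  46  46  45  45  45  45  43  42  41  39 104 131
135 106 101  86  88  86  54  53  52  51  49  50  47  46  47  45  47  43  45  42  49 106  68 132 132
226 127 100 103 103 102  93  53  53  51  50  49  48  47  45  45  43  43  44  81 138 134 134  89 154
232 233 189 106  99 102  94  62  59  87  46  48  47  48  45  43  39  62  45 141 133 132 120 168 214
```

The pointer is square to the front mark, so the selector is locked. Now fetch the shield.

Call:
{"name": "play_rows", "arguments": {"targets": [{"linear":[0.0183,0.2152,0],"turn":[0,0,0.0003],"gripper":60},{"linear":[0.0183,0.2152,0],"turn":[0,0,0.0003],"gripper":60},{"linear":[0.0183,0.2152,0],"turn":[0,0,0.0003],"gripper":60},{"linear":[0.0183,0.2152,0],"turn":[0,0,0.0003],"gripper":60},{"linear":[0.0183,0.2152,0],"turn":[0,0,0.0003],"gripper":60},{"linear":[0.0183,0.2152,0],"turn":[0,0,0.0003],"gripper":60},{"linear":[0.0183,0.2152,0],"turn":[0,0,0.0003],"gripper":60},{"linear":[0.0183,0.2152,0],"turn":[0,0,0.0003],"gripper":60},{"linear":[0.0183,0.2152,0],"turn":[0,0,0.0003],"gripper":60},{"linear":[0.0183,0.2152,0],"turn":[0,0,0.0003],"gripper":60},{"linear":[0.0183,0.2152,0],"turn":[0,0,0.0003],"gripper":60},{"linear":[0.0183,0.2152,0],"turn":[0,0,0.0003],"gripper":60}]}}

```text
t: 35.72
tcp_pos: [575.1, 186.2, 212.2]
tcp_rot: [-0.001, 0.698, 0.716, -0.002]
contact_force: [0.9, -0.6, 0.0]
finger_gap: 0.595
finger_force: 0.0
```

Call:
{"name": "play_rows", "arguments": {"targets": [{"linear":[0,0,-0.2],"turn":[0,0,0],"gripper":60},{"linear":[0,0,-0.2],"turn":[0,0,0],"gripper":60},{"linear":[0,0,-0.2],"turn":[0,0,0],"gripper":60},{"linear":[0,0,-0.2],"turn":[0,0,0],"gripper":60},{"linear":[0,0,-0.2],"turn":[0,0,0],"gripper":60},{"linear":[0,0,-0.15],"turn":[0,0,0],"gripper":60},{"linear":[0,0,-0.1],"turn":[0,0,0],"gripper":60},{"linear":[0,0,-0.04],"turn":[0,0,0],"gripper":60},{"linear":[0,0,0],"turn":[0,0,0],"gripper":60},{"linear":[0,0,0],"turn":[0,0,0],"gripper":60},{"linear":[0,0,0],"turn":[0,0,0],"gripper":60}]}}

```text
t: 36.63
tcp_pos: [577.2, 184.9, 21.5]
tcp_rot: [0.0, 0.698, 0.716, 0.0]
contact_force: [0.0, 0.7, 0.4]
finger_gap: 0.598
finger_force: 0.0
```

```bash
python3 - <<'E'
from h import *
o=observe();print(o['tcp_pos'],o['tcp_rot'],o['contact_force'])
E
```

```text
[577.16084392 184.85912143  21.49760384] [2.91898325e-04 6.98051726e-01 7.16047110e-01 4.89145391e-04] [0.00190276 0.66124281 0.43699891]
```

Call:
{"name": "play_rows", "arguments": {"targets": [{"linear":[-0.01,0.004,-0.04],"turn":[0,0,0],"gripper":60},{"linear":[0,0,0],"turn":[0,0,0],"gripper":60},{"linear":[0,0,0],"turn":[0,0,0],"gripper":0},{"linear":[0,0,0],"turn":[0,0,0],"gripper":0},{"linear":[0,0,0],"turn":[0,0,0],"gripper":0},{"linear":[0,0,0],"turn":[0,0,0],"gripper":0},{"linear":[0,0,0],"turn":[0,0,0],"gripper":0},{"linear":[0,0,0],"turn":[0,0,0],"gripper":0},{"linear":[0,0,0],"turn":[0,0,0],"gripper":0}]}}

```text
t: 37.38
tcp_pos: [575.1, 185.3, 14.8]
tcp_rot: [0.0, 0.698, 0.716, 0.0]
contact_force: [-0.0, 0.3, 1.2]
finger_gap: 0.123
finger_force: 30.0
```

Call:
{"name": "play_rows", "arguments": {"targets": [{"linear":[0,0,0.1],"turn":[0,0,0],"gripper":0},{"linear":[0,0,0.2],"turn":[0,0,0],"gripper":0},{"linear":[0,0,0.25],"turn":[0,0,0],"gripper":0},{"linear":[0,0,0.25],"turn":[0,0,0],"gripper":0},{"linear":[0,0,0.2],"turn":[0,0,0],"gripper":0},{"linear":[0,0,0],"turn":[0,0,0],"gripper":0},{"linear":[0,0,0],"turn":[0,0,0],"gripper":0}]}}

```text
t: 37.97
tcp_pos: [576.3, 185.6, 166.6]
tcp_rot: [0.001, 0.698, 0.716, 0.002]
contact_force: [-1.0, -0.1, -1.9]
finger_gap: 0.12
finger_force: 30.0
```

Call:
{"name": "play_rows", "arguments": {"targets": [{"linear":[-0.0228,-0.213,0],"turn":[0,0,0],"gripper":0},{"linear":[-0.0228,-0.213,0],"turn":[0,0,0],"gripper":0},{"linear":[-0.0228,-0.213,0],"turn":[0,0,0],"gripper":0},{"linear":[-0.0228,-0.213,0],"turn":[0,0,0],"gripper":0},{"linear":[-0.0228,-0.213,0],"turn":[0,0,0],"gripper":0},{"linear":[-0.0228,-0.213,0],"turn":[0,0,0],"gripper":0},{"linear":[-0.0228,-0.213,0],"turn":[0,0,0],"gripper":0},{"linear":[-0.0228,-0.213,0],"turn":[0,0,0],"gripper":0},{"linear":[-0.0228,-0.213,0],"turn":[0,0,0],"gripper":0},{"linear":[0,0,0],"turn":[0,0,0],"gripper":0},{"linear":[0,0,0],"turn":[0,0,0],"gripper":0},{"linear":[0,0,0],"turn":[0,0,0],"gripper":0}]}}

```text
t: 38.97
tcp_pos: [542.9, -101.5, 163.1]
tcp_rot: [-0.002, 0.698, 0.716, -0.001]
contact_force: [0.4, 0.3, -1.0]
finger_gap: 0.122
finger_force: 30.0
```

```bash
python3 - <<'E'
from h import *
o=observe();print(o['tcp_pos'],o['tcp_rot'],o['contact_force'],o['finger_gap'],o['finger_force'])
E
```

```text
[ 542.94676106 -101.49655065  163.10910329] [-1.72674552e-03  6.98360742e-01  7.15743675e-01 -5.32928524e-04] [ 0.40297483  0.34503535 -0.99767936] 0.1220676914860808 29.99980866909027
```

Call:
{"name": "play_rows", "arguments": {"targets": [{"linear":[0.013,-0.005,-0.08],"turn":[0,0,0],"gripper":0},{"linear":[0,0,-0.08],"turn":[0,0,0],"gripper":0},{"linear":[0,0,-0.04],"turn":[0,0,0],"gripper":0},{"linear":[0,0,-0.02],"turn":[0,0,0],"gripper":0},{"linear":[0,0,-0.02],"turn":[0,0,0],"gripper":0},{"linear":[0,0,-0.013],"turn":[0,0,0],"gripper":0},{"linear":[0,0,0],"turn":[0,0,0],"gripper":0},{"linear":[0,0,0],"turn":[0,0,0],"gripper":0},{"linear":[0,0,0],"turn":[0,0,0],"gripper":0}]}}

```text
t: 39.72
tcp_pos: [546.5, -103.0, 127.2]
tcp_rot: [0.0, 0.698, 0.716, 0.0]
contact_force: [0.5, -0.1, -0.5]
finger_gap: 0.122
finger_force: 30.0
```

```bash
python3 - <<'E'
from h import *
o=observe();print(o['tcp_pos'],o['tcp_rot'],o['contact_force'],o['finger_gap'],o['finger_force'])
E
```

```text
[ 546.47597154 -103.02961899  127.23288033] [2.95356577e-04 6.98009702e-01 7.16088230e-01 1.27760692e-04] [ 0.48799794 -0.0795306  -0.49151372] 0.12178159935775193 29.99981313943863
```

Call:
{"name": "play_rows", "arguments": {"targets": [{"linear":[-0.004,0.003,-0.012],"turn":[0,0,0],"gripper":0},{"linear":[0,0,-0.012],"turn":[0,0,0],"gripper":0},{"linear":[0,0,0],"turn":[0,0,0],"gripper":0},{"linear":[0,0,0],"turn":[0,0,0],"gripper":0},{"linear":[0,0,0],"turn":[0,0,0],"gripper":0}]}}

```text
t: 40.13
tcp_pos: [545.8, -102.6, 123.8]
tcp_rot: [0.0, 0.698, 0.716, 0.0]
contact_force: [-1.7, 0.8, 5.9]
finger_gap: 0.12
finger_force: 30.0
```

```bash
python3 - <<'E'
from h import *
o=observe();print(o['tcp_pos'],o['tcp_rot'],o['contact_force'],o['wrist_torque'])
E
```

```text
[ 545.75873329 -102.59544877  123.75103303] [2.38231909e-04 6.98043201e-01 7.16055600e-01 1.06895936e-04] [-1.74574255  0.80832564  5.94836654] [-0.01385318  0.33397394 -0.00533694]
```

Call:
{"name": "play_rows", "arguments": {"targets": [{"linear":[0,0,0],"turn":[0,0,0],"gripper":50},{"linear":[0,0,0],"turn":[0,0,0],"gripper":50},{"linear":[0,0,0],"turn":[0,0,0],"gripper":50},{"linear":[0,0,0],"turn":[0,0,0],"gripper":50},{"linear":[0,0,0.1],"turn":[0,0,0],"gripper":50},{"linear":[0,0,0.25],"turn":[0,0,0],"gripper":50},{"linear":[0,0,0.25],"turn":[0,0,0],"gripper":50},{"linear":[0,0,0.1],"turn":[0,0,0],"gripper":50},{"linear":[0,0,0],"turn":[0,0,0],"gripper":50}]}}

```text
t: 40.88
tcp_pos: [548.4, -103.4, 232.6]
tcp_rot: [0.004, 0.698, 0.716, 0.002]
contact_force: [0.3, -0.1, 0.5]
finger_gap: 0.498
finger_force: 0.0
```

```bash
python3 - <<'E'
from h import *
snap('wrist','w14');print(observe()['tcp_pos'])
E
```

```text
[ 547.02056995 -102.94740339  230.12567773]
```

Call:
{"name": "play_rows", "arguments": {"targets": [{"linear":[0,-0.1933,0],"turn":[0,0,0],"gripper":50},{"linear":[0,-0.1933,0],"turn":[0,0,0],"gripper":50},{"linear":[0,-0.1933,0],"turn":[0,0,0],"gripper":50},{"linear":[0,-0.1933,0],"turn":[0,0,0],"gripper":50},{"linear":[0,-0.1933,0],"turn":[0,0,0],"gripper":50},{"linear":[0,-0.1933,0],"turn":[0,0,0],"gripper":50},{"linear":[0,-0.1933,0],"turn":[0,0,0],"gripper":50},{"linear":[0,0,0],"turn":[0,0,0],"gripper":50},{"linear":[0,0,0],"turn":[0,0,0],"gripper":50},{"linear":[0,0,0],"turn":[0,0,0],"gripper":50}]}}

```text
t: 41.77
tcp_pos: [544.6, -304.4, 226.3]
tcp_rot: [-0.002, 0.698, 0.716, -0.0]
contact_force: [1.2, 0.5, 0.6]
finger_gap: 0.5
finger_force: 0.0
```

```bash
python3 - <<'E'
from h import *
s=snap('wrist','w15');o=observe();print(o['tcp_pos'],o['joints'])
im=np.zeros((600,800,3),np.uint8)
im[:250,:400]=cv2.resize(load('w14')['color'],(400,250),interpolation=cv2.INTER_AREA)
im[:250,400:]=cv2.resize(snap('scene','c15')['color'][175:237,330:430],(400,250),interpolation=cv2.INTER_CUBIC)
im[250:]=cv2.resize(s['color'][120:260,160:480],(800,350),interpolation=cv2.INTER_CUBIC)
cv2.imwrite('pics/w15b.png',im)
E
```

```text
[ 544.81557105 -304.03537699  226.76410202] [-6.19915922e-01  3.91215353e-01  1.44837779e+00  4.26743300e-04
  1.30508852e+00 -6.45850370e-01]
```

View pics/w15b.png

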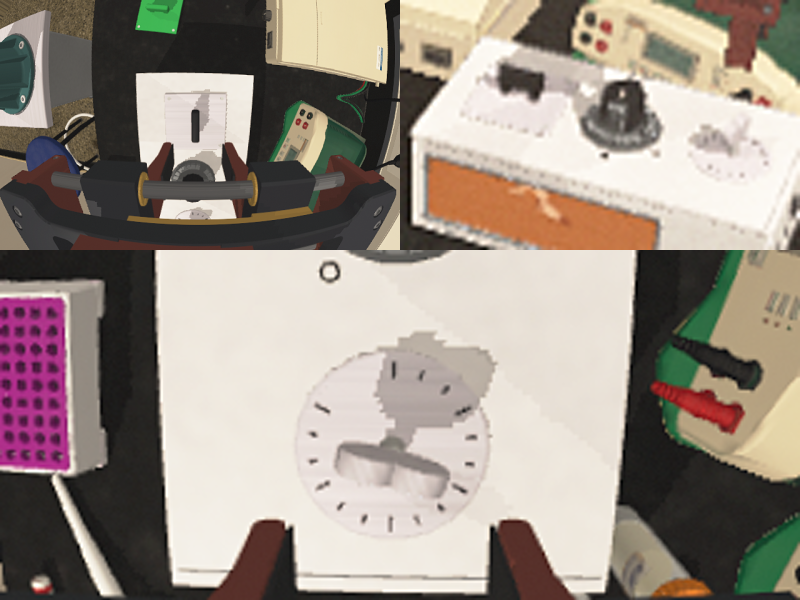

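The shield is flat in the intake. The key dial is centred at (393,443) in the crop, with the wing running from about (340,447) to (449,473).

```bash
python3 - <<'E'
from h import *
s=load('w15'); A=lambda u,v,z:at(s,160+u/2.5,120+(v-250)/2.5,z,True)
print('dial L R T B',A(296,443,118),A(490,443,118),A(393,348,118),A(393,538,118))
for z in (156,):
    a,b=A(340,447,z),A(449,473,z); print(a,b,(a+b)/2,np.degrees(np.arctan2(*(b-a)[[1,0]])),np.linalg.norm(a-b))
    a,b=A(343,441,z),A(448,467,z); print(a,b,np.degrees(np.arctan2(*(b-a)[[1,0]])))
E
```

```text
dial L R T B [ 510.9 -304.4  118. ] [ 581.3 -302.6  118. ] [ 545.2 -269.   118. ] [ 547.1 -340.3  118. ]
[ 529.4 -295.3  156. ] [ 563.7 -302.8  156. ] [ 546.55 -299.05  156.  ] -12.334105469842674 35.11039732045202
[ 530.3 -293.3  156. ] [ 563.3 -300.9  156. ] -12.969253456028657
```

Call:
{"name": "play_rows", "arguments": {"targets": [{"linear":[0.009,0,0],"turn":[0,0,0.0352],"gripper":50},{"linear":[0,0,0],"turn":[0,0,0.0352],"gripper":50},{"linear":[0,0,0],"turn":[0,0,0.0352],"gripper":50},{"linear":[0,0,0],"turn":[0,0,0.0352],"gripper":50},{"linear":[0,0,0],"turn":[0,0,0.0352],"gripper":50},{"linear":[0,0,0],"turn":[0,0,0.0352],"gripper":50},{"linear":[0,0,0],"turn":[0,0,0.0352],"gripper":50},{"linear":[0,0,0],"turn":[0,0,0.0352],"gripper":50},{"linear":[0,0,0],"turn":[0,0,0.0352],"gripper":50},{"linear":[0,0,0],"turn":[0,0,0.0352],"gripper":50},{"linear":[0,0,0],"turn":[0,0,0.0352],"gripper":50},{"linear":[0,0,0],"turn":[0,0,0.0352],"gripper":50}]}}

```text
t: 42.87
tcp_pos: [546.9, -303.9, 228.1]
tcp_rot: [-0.0, 0.105, 0.994, 0.0]
contact_force: [-0.5, -0.7, 0.7]
finger_gap: 0.499
finger_force: 0.0
```

Call:
{"name": "play_rows", "arguments": {"targets": [{"linear":[0,0,0],"turn":[0,0,0],"gripper":50},{"linear":[0,0,0],"turn":[0,0,0],"gripper":50}]}}

```text
t: 43.03
tcp_pos: [547.0, -304.3, 228.2]
tcp_rot: [-0.0, 0.11, 0.994, 0.0]
contact_force: [1.2, 0.0, -0.4]
finger_gap: 0.497
finger_force: 0.0
```

```bash
python3 - <<'E'
from h import *
o=observe();print(o['tcp_pos'],o['tcp_rot'],o['joints'])
E
```

```text
[ 546.95830855 -304.30544191  228.20848109] [-1.15146735e-04  1.09892573e-01  9.93943460e-01  9.14280630e-05] [-6.18044893e-01  3.91409281e-01  1.44434654e+00  4.94865613e-05
  1.30612699e+00 -1.96862423e+00]
```

Call:
{"name": "play_rows", "arguments": {"targets": [{"linear":[0,0,-0.2],"turn":[0,0,0],"gripper":50},{"linear":[0,0,-0.2],"turn":[0,0,0],"gripper":50},{"linear":[0,0,-0.17],"turn":[0,0,0],"gripper":50},{"linear":[0,0,-0.08],"turn":[0,0,0],"gripper":50},{"linear":[0,0,-0.03],"turn":[0,0,0],"gripper":50},{"linear":[0,0,0],"turn":[0,0,0],"gripper":0},{"linear":[0,0,0],"turn":[0,0,0],"gripper":0},{"linear":[0,0,0],"turn":[0,0,0],"gripper":0},{"linear":[0,0,0],"turn":[0,0,0],"gripper":0},{"linear":[0,0,0],"turn":[0,0,0],"gripper":0},{"linear":[0,0,0],"turn":[0,0,0],"gripper":0},{"linear":[0,0,0],"turn":[0,0,0],"gripper":0}]}}

```text
t: 44.03
tcp_pos: [547.4, -306.4, 127.3]
tcp_rot: [0.001, 0.109, 0.994, -0.001]
contact_force: [-1.5, -2.1, 4.7]
finger_gap: 0.102
finger_force: 30.0
```

```bash
python3 - <<'E'
from h import *
o=observe();print(o['tcp_pos'],o['tcp_rot'],o['contact_force'],o['wrist_torque'],o['finger_gap']*88,o['finger_force'])
E
```

```text
[ 547.41414364 -306.44870728  127.28238635] [ 7.62827998e-04  1.08911440e-01  9.94050704e-01 -9.56049521e-04] [-1.51722378 -2.12653573  4.65443308] [-0.35861998  0.23696374 -0.07646939] 9.013478125146301 29.996483623981476
```

Call:
{"name": "play_rows", "arguments": {"targets": [{"linear":[0,-0.01,0],"turn":[0,0,-0.02],"gripper":0},{"linear":[0,0,0],"turn":[0,0,-0.03],"gripper":0},{"linear":[0,0,0],"turn":[0,0,-0.03],"gripper":0},{"linear":[0,0,0],"turn":[0,0,-0.03],"gripper":0},{"linear":[0,0,0],"turn":[0,0,-0.03],"gripper":0},{"linear":[0,0,0],"turn":[0,0,-0.03],"gripper":0},{"linear":[0,0,0],"turn":[0,0,-0.03],"gripper":0},{"linear":[0,0,0],"turn":[0,0,-0.03],"gripper":0},{"linear":[0,0,0],"turn":[0,0,-0.03],"gripper":0},{"linear":[0,0,0],"turn":[0,0,-0.03],"gripper":0},{"linear":[0,0,0],"turn":[0,0,-0.03],"gripper":0},{"linear":[0,0,0],"turn":[0,0,-0.03],"gripper":0}]}}

```text
t: 45.03
tcp_pos: [545.3, -308.7, 127.3]
tcp_rot: [-0.0, 0.614, 0.789, -0.002]
contact_force: [-8.2, -5.7, 8.2]
finger_gap: 0.098
finger_force: 30.0
```

```bash
python3 - <<'E'
from h import *
o=observe();print(o['tcp_pos'],o['joints'][[0,5]],o['contact_force'],o['wrist_torque'],o['finger_gap']*88,o['finger_force'])
E
```

```text
[ 545.28965019 -308.66759937  127.26640189] [-0.6228922  -0.86998708] [-8.20918862 -5.70221131  8.17272614] [-0.95254015  1.43969042  0.14719037] 8.6489999870894 30.009441822767258
```

Call:
{"name": "play_rows", "arguments": {"targets": [{"linear":[0,0,0],"turn":[0,0,0],"gripper":30},{"linear":[0,0,0],"turn":[0,0,0],"gripper":30},{"linear":[-0.0167,0,0],"turn":[0,0,0],"gripper":30},{"linear":[0,0,0],"turn":[0,0,0],"gripper":30},{"linear":[0,0,0],"turn":[0,0,0],"gripper":30}]}}

```text
t: 45.45
tcp_pos: [544.3, -306.6, 126.0]
tcp_rot: [-0.0, 0.612, 0.791, 0.0]
contact_force: [-0.3, -0.6, 0.7]
finger_gap: 0.3
finger_force: 0.0
```

```bash
python3 - <<'E'
from h import *
o=observe();print(o['tcp_pos'],o['tcp_rot'],o['joints'][[0,5]],o['contact_force'])
E
```

```text
[ 544.32951391 -306.62893885  126.04578468] [-2.51425108e-04  6.12040030e-01  7.90826734e-01  1.25202255e-04] [-0.62368121 -0.87734026] [-0.31260052 -0.63526684  0.71300713]
```

Call:
{"name": "play_rows", "arguments": {"targets": [{"linear":[0,0.005,0],"turn":[0,0,0],"gripper":0},{"linear":[0,0,0],"turn":[0,0,0],"gripper":0},{"linear":[0,0,0],"turn":[0,0,0],"gripper":0},{"linear":[0,0,0],"turn":[0,0,0],"gripper":0},{"linear":[0,0,0],"turn":[0,0,0],"gripper":0},{"linear":[0,0,0],"turn":[0,0,-0.03],"gripper":0},{"linear":[0,0,0],"turn":[0,0,-0.03],"gripper":0},{"linear":[0,0,0],"turn":[0,0,-0.03],"gripper":0},{"linear":[0,0,0],"turn":[0,0,-0.03],"gripper":0},{"linear":[0,0,0],"turn":[0,0,-0.03],"gripper":0},{"linear":[0,0,0],"turn":[0,0,-0.03],"gripper":0},{"linear":[0,0,0],"turn":[0,0,-0.03],"gripper":0}]}}

```text
t: 46.45
tcp_pos: [544.4, -306.1, 126.2]
tcp_rot: [-0.0, 0.837, 0.548, -0.0]
contact_force: [-0.5, 0.7, 0.2]
finger_gap: 0.1
finger_force: 30.0
```

Call:
{"name": "play_rows", "arguments": {"targets": [{"linear":[0,0,0],"turn":[0,0,-0.03],"gripper":0},{"linear":[0,0,0],"turn":[0,0,-0.03],"gripper":0},{"linear":[0,0,0],"turn":[0,0,-0.03],"gripper":0},{"linear":[0,0,0],"turn":[0,0,-0.03],"gripper":0},{"linear":[0,0,0],"turn":[0,0,-0.03],"gripper":0},{"linear":[0,0,0],"turn":[0,0,-0.03],"gripper":0},{"linear":[0,0,0],"turn":[0,0,-0.03],"gripper":0},{"linear":[0,0,0],"turn":[0,0,-0.03],"gripper":0},{"linear":[0,0,0],"turn":[0,0,-0.03],"gripper":0},{"linear":[0,0,0],"turn":[0,0,-0.03],"gripper":0},{"linear":[0,0,0],"turn":[0,0,-0.03],"gripper":0},{"linear":[0,0,0],"turn":[0,0,-0.03],"gripper":0}]}}

```text
t: 47.45
tcp_pos: [544.3, -305.9, 126.2]
tcp_rot: [-0.0, 1.0, 0.014, -0.0]
contact_force: [-0.4, 0.8, 0.5]
finger_gap: 0.107
finger_force: 30.0
```

```bash
python3 - <<'E'
from h import *
o=observe();print(o['tcp_pos'],o['joints'][[0,5]],o['contact_force'],o['wrist_torque'],o['finger_gap']*88,o['finger_force'])
E
```

```text
[ 544.26629101 -305.89039148  126.17677114] [-0.62273802  0.91906583] [-0.41235867  0.77933241  0.48270756] [0.18096609 0.15680817 0.09932126] 9.411769241894898 30.006071627140045
```

Call:
{"name": "play_rows", "arguments": {"targets": [{"linear":[0,0,0],"turn":[0,0,-0.03],"gripper":0},{"linear":[0,0,0],"turn":[0,0,-0.03],"gripper":0},{"linear":[0,0,0],"turn":[0,0,-0.03],"gripper":0},{"linear":[0,0,0],"turn":[0,0,-0.03],"gripper":0},{"linear":[0,0,0],"turn":[0,0,-0.03],"gripper":0},{"linear":[0,0,0],"turn":[0,0,-0.03],"gripper":0},{"linear":[0,0,0],"turn":[0,0,-0.03],"gripper":0},{"linear":[0,0,0],"turn":[0,0,-0.03],"gripper":0},{"linear":[0,0,0],"turn":[0,0,-0.03],"gripper":0},{"linear":[0,0,0],"turn":[0,0,-0.03],"gripper":0}]}}

```text
t: 48.28
tcp_pos: [544.3, -305.7, 126.2]
tcp_rot: [-0.0, 0.897, -0.441, -0.0]
contact_force: [0.5, 1.4, 0.4]
finger_gap: 0.101
finger_force: 30.0
```

Call:
{"name": "play_rows", "arguments": {"targets": [{"linear":[0,0,0],"turn":[0,0,-0.03],"gripper":0},{"linear":[0,0,0],"turn":[0,0,-0.03],"gripper":0},{"linear":[0,0,0],"turn":[0,0,-0.03],"gripper":0},{"linear":[0,0,0],"turn":[0,0,-0.03],"gripper":0},{"linear":[0,0,0],"turn":[0,0,-0.03],"gripper":0},{"linear":[0,0,0],"turn":[0,0,-0.03],"gripper":0},{"linear":[0,0,0],"turn":[0,0,-0.03],"gripper":0},{"linear":[0,0,0],"turn":[0,0,-0.03],"gripper":0},{"linear":[0,0,0],"turn":[0,0,0],"gripper":0}]}}

```text
t: 49.03
tcp_pos: [544.4, -305.7, 126.2]
tcp_rot: [0.0, -0.672, 0.74, 0.0]
contact_force: [1.0, 1.9, -0.1]
finger_gap: 0.101
finger_force: 30.0
```

```bash
python3 - <<'E'
from h import *
o=observe();print(o['tcp_pos'],o['tcp_rot'],o['joints'][[0,5]],o['contact_force'],o['wrist_torque'],o['finger_gap']*88,o['finger_force'])
E
```

```text
[ 544.41861589 -305.72283533  126.15484698] [ 2.64471910e-04 -6.72442369e-01  7.40149383e-01  2.84726073e-04] [-0.62263847  2.61441476] [ 1.0230716   1.90239918 -0.12986513] [ 0.33603684 -0.00094857 -0.00883679] 8.882496811530912 29.999437630176544
```

Call:
{"name": "play_rows", "arguments": {"targets": [{"linear":[0,0,0],"turn":[0,0,0],"gripper":85},{"linear":[0,0,0],"turn":[0,0,0],"gripper":85},{"linear":[0,0,0],"turn":[0,0,0],"gripper":85},{"linear":[0,0,0],"turn":[0,0,0],"gripper":85},{"linear":[0,0,0],"turn":[0,0,0],"gripper":85},{"linear":[0,0,0],"turn":[0,0,0.037],"gripper":85},{"linear":[0,0,0],"turn":[0,0,0.037],"gripper":85},{"linear":[0,0,0],"turn":[0,0,0.037],"gripper":85},{"linear":[0,0,0],"turn":[0,0,0.037],"gripper":85},{"linear":[0,0,0],"turn":[0,0,0.037],"gripper":85},{"linear":[0,0,0],"turn":[0,0,0.037],"gripper":85},{"linear":[0,0,0],"turn":[0,0,0.037],"gripper":85}]}}

```text
t: 50.03
tcp_pos: [544.4, -306.3, 126.2]
tcp_rot: [0.0, 0.912, -0.409, 0.0]
contact_force: [0.1, 0.1, 0.0]
finger_gap: 0.851
finger_force: 0.0
```

Call:
{"name": "play_rows", "arguments": {"targets": [{"linear":[0,0,0],"turn":[0,0,0.037],"gripper":85},{"linear":[0,0,0],"turn":[0,0,0.037],"gripper":85},{"linear":[0,0,0],"turn":[0,0,0.037],"gripper":85},{"linear":[0,0,0],"turn":[0,0,0.037],"gripper":85},{"linear":[0,0,0],"turn":[0,0,0.037],"gripper":85},{"linear":[0,0,0],"turn":[0,0,0.037],"gripper":85},{"linear":[0,0,0],"turn":[0,0,0.037],"gripper":85},{"linear":[0,0,0],"turn":[0,0,0.037],"gripper":85},{"linear":[0,0,0],"turn":[0,0,0.037],"gripper":85},{"linear":[0,0,0],"turn":[0,0,0.037],"gripper":85},{"linear":[0,0,0],"turn":[0,0,0.037],"gripper":85},{"linear":[0,0,0],"turn":[0,0,0.037],"gripper":85}]}}

```text
t: 51.03
tcp_pos: [544.4, -306.3, 126.3]
tcp_rot: [0.0, 0.962, 0.272, -0.0]
contact_force: [0.6, -0.1, -1.0]
finger_gap: 0.851
finger_force: 0.0
```

Call:
{"name": "play_rows", "arguments": {"targets": [{"linear":[0,0,0],"turn":[0,0,0.037],"gripper":85},{"linear":[0,0,0],"turn":[0,0,0.037],"gripper":85},{"linear":[0,0,0],"turn":[0,0,0.037],"gripper":85},{"linear":[0,0,0],"turn":[0,0,0.037],"gripper":85},{"linear":[0,0,0],"turn":[0,0,0.037],"gripper":85},{"linear":[0,0,0],"turn":[0,0,0.037],"gripper":85},{"linear":[0,0,0],"turn":[0,0,0.037],"gripper":85},{"linear":[0,0,0],"turn":[0,0,0.037],"gripper":85},{"linear":[0,0,0],"turn":[0,0,0],"gripper":85},{"linear":[0,0,0],"turn":[0,0,0],"gripper":85}]}}

```text
t: 51.87
tcp_pos: [544.4, -306.3, 126.3]
tcp_rot: [0.0, 0.741, 0.671, -0.0]
contact_force: [0.6, -0.3, 0.1]
finger_gap: 0.849
finger_force: 0.0
```

```bash
python3 - <<'E'
from h import *
o=observe();print(o['tcp_pos'],o['tcp_rot'],o['joints'][[0,5]],o['contact_force'])
E
```

```text
[ 544.44292056 -306.29881159  126.25106583] [ 1.94495585e-05  7.41200469e-01  6.71283742e-01 -3.79487872e-05] [-0.6229278 -0.5239678] [ 0.59794205 -0.25209091  0.14431632]
```

Call:
{"name": "play_rows", "arguments": {"targets": [{"linear":[0,0.003,0],"turn":[0,0,0],"gripper":0},{"linear":[0,0,0],"turn":[0,0,0],"gripper":0},{"linear":[0,0,0],"turn":[0,0,0],"gripper":0},{"linear":[0,0,0],"turn":[0,0,0],"gripper":0},{"linear":[0,0,0],"turn":[0,0,0],"gripper":0},{"linear":[0,0,0],"turn":[0,0,0],"gripper":0},{"linear":[0,0,0],"turn":[0,0,0],"gripper":0},{"linear":[0,0,0],"turn":[0,0,0],"gripper":0},{"linear":[0,0,0],"turn":[0,0,0],"gripper":0},{"linear":[0,0,0],"turn":[0,0,0],"gripper":0},{"linear":[0,0,0],"turn":[0,0,0],"gripper":0}]}}

```text
t: 52.78
tcp_pos: [544.5, -305.8, 126.2]
tcp_rot: [-0.0, 0.74, 0.672, -0.0]
contact_force: [-0.0, -0.0, -0.4]
finger_gap: 0.1
finger_force: 30.0
```

Call:
{"name": "play_rows", "arguments": {"targets": [{"linear":[0,0,0],"turn":[0,0,-0.025],"gripper":0},{"linear":[0,0,0],"turn":[0,0,-0.025],"gripper":0},{"linear":[0,0,0],"turn":[0,0,-0.025],"gripper":0},{"linear":[0,0,0],"turn":[0,0,-0.025],"gripper":0},{"linear":[0,0,0],"turn":[0,0,-0.025],"gripper":0},{"linear":[0,0,0],"turn":[0,0,-0.025],"gripper":0},{"linear":[0,0,0],"turn":[0,0,-0.025],"gripper":0}]}}

```text
t: 53.37
tcp_pos: [544.5, -305.8, 126.3]
tcp_rot: [0.0, 0.895, 0.445, -0.0]
contact_force: [1.1, 1.3, 1.7]
finger_gap: 0.118
finger_force: 32.7
```

```bash
python3 - <<'E'
from h import *
o=observe();print(o['tcp_rot'],o['joints'][[0,5]],o['contact_force'],o['wrist_torque'],o['finger_gap']*88,o['finger_force'])
E
```

```text
[ 8.09176471e-05  8.95414359e-01  4.45233768e-01 -1.00991694e-04] [-0.6221055   0.02595136] [1.14286727 1.29026847 1.6616082 ] [ 0.17973289 -0.06836191  0.73400578] 10.34059601617353 32.66013787128031
```

Call:
{"name": "play_rows", "arguments": {"targets": [{"linear":[0,0,0],"turn":[0,0,0],"gripper":0},{"linear":[0,0,0],"turn":[0,0,0],"gripper":0},{"linear":[0,0,0],"turn":[0,0,0],"gripper":60},{"linear":[0,0,0],"turn":[0,0,0],"gripper":60},{"linear":[0,0,0],"turn":[0,0,0],"gripper":60},{"linear":[0,0,0],"turn":[0,0,0],"gripper":60},{"linear":[0,0,0.1],"turn":[0,0,0],"gripper":60},{"linear":[0,0,0.2],"turn":[0,0,0],"gripper":60},{"linear":[0,0,0.25],"turn":[0,0,0],"gripper":60},{"linear":[0,0,0.15],"turn":[0,0,0],"gripper":60},{"linear":[0,0,0],"turn":[0,0,0],"gripper":60},{"linear":[0,0,0],"turn":[0,0,0],"gripper":60}]}}

```text
t: 54.37
tcp_pos: [545.3, -306.4, 232.9]
tcp_rot: [0.002, 0.895, 0.446, 0.001]
contact_force: [0.0, -0.4, -0.5]
finger_gap: 0.598
finger_force: 0.0
```

```bash
python3 - <<'E'
from h import *
o=observe();print(o['tcp_pos'],o['tcp_rot'],o['t'])
b=snap('scene','c16')['color'].astype(int); a=load('c15')['color'].astype(int)
d=np.abs(a-b).max(2)>40
print('shield/selector area changed px:',d[180:212,345:397].sum(),'key area',d[195:225,398:430].sum())
s=snap('wrist','w16'); p=px(s,(544.5,-305.8,118),True); print(p)
u,v=p.astype(int); c=cv2.cvtColor(s['color'],cv2.COLOR_BGR2GRAY)[v-36:v+37:2,u-36:u+37:2]
print('\n'.join(''.join(' .:-=+*#%@'[int(x)//26] for x in r) for r in c))
E
```

```text
[ 545.27944527 -306.42047893  232.88200785] [1.53346652e-03 8.94854059e-01 4.46355395e-01 8.50153351e-04] 54.3667
shield/selector area changed px: 129 key area 66
[315.9 197. ]
%%%%%%%%%**#%%*****%%%%%%%##%%@%%%%%%
%%%%%%%#*#%%%%#*****%%%%%%%%##%@%%%%%
%%%%%%**%%%%%%-****+%%%%%*#%%%#%%%%%%
%%%%%*#%%%%%%%.*****%%%%%.%%%%%#%@%%%
%%%%%#%%*%%%%%%*****%%%%#+%%%%%%#*%%%
%%%%%%%%%=%%%%%#****%%%%%%%%%%#%%#%%%
%%%#%%%%%**%%%%#*****%%%%%%%%#=%%%#%@
%%%%%%%%%%%%%%%******%%%%%%%%#%%%%%#%
%%%%%%%%%%%%%%%#****%%%%%%%%%%%%%%%#%
%%%%%%%%%%%%%%%%*****%%%%%%%%%%%%%%%#
%%%%%%%%%%%%%%%#*****%%%%%%%%%%%#*#%#
%%%%%%%%%%%%%%%*++++*#%%%%%%%%%%*+%%#
%%%%%%%%%%%%%%%+++*++#%%%%%%%%%%%%##%
%%%%%%%%%%%%%%%+****+%%%%%%%%%%%%##%%
#%%%%%%%%%%%%%%*###*=#%%%%%%%%%%##%%%
%%%%%%%%%%%%%%%#####+*%%%%%%%%##%%***
%%%%%%%%%%%%%%%####%**%%%%%%%##%%=+*#
%%%%%%%%%%%%%%%#%%%%#=%%%%%%#%%%%%%%%
%%%%%%%%%%%%%%%#%%%%%=%%%%%#%%%%%%%%%
%%%%*%%%%%%%%%%%%%%%%+%%%#%%%%%%%%%%%
#%*%%%%%%%%%%%%#%%%%%*%%%%%%%%%%%%%%%
%%%%%%%%%%%%%%%%*%%%%#%%%%%%%%%%%#=*%
@%%%%%%%%%%%%%%%#####*%%%%%%%%%%%%%%%
@%%%%%%%%%%%%%%%%****+#%%%%%%%%%%%%%%
@%%%%#%%%%%%%%%%%*###**%%%%%%%%%%%%%%
%@%%#*%%%%%%%%%%%#####=%%%%%%%%+#%%%%
@@%%%%%%%%%%%%%%%###%%=@%%%%%%%#+%%%%
@@%%%%%%%%%%%%%%%#%%%%+%%%%%%%%%%%%%%
@@@@%%%%%*%%%%%%%#%%%%#%%%%%%%%%%%%@@
@@@@%%%%=%%%%%%%%#%%%%%%%%%#=%%%%%@@@
@@@@@%%%%%%%%+%%%#%%%%%%%%%%*#%%%@@@@
@@@@@@%%%%%%@=@%%%#%%%%+@%%%@%%%@@@@@
@@@@@@@%%%%%##%%%%####%+#%%%%%%@@@@@@
@@@@@@@@@%%%%@%%%%+%%%%@@@@%%@@@@@@@@
@@@@@@@@@@@@%%%%%%%#%%%@%%%@@@@@@@@@@
@@@@@@@@@@@@@@%%%%%%%%%%@@@@@@@@@@@@@
@@@@@@@@@@@@@@@@@@@@@@@@@@@@@@@@@@@@@
```

Call:
{"name": "play_rows", "arguments": {"targets": [{"linear":[0,0,-0.2],"turn":[0,0,0.01],"gripper":60},{"linear":[0,0,-0.2],"turn":[0,0,0.01],"gripper":60},{"linear":[0,0,-0.17],"turn":[0,0,0],"gripper":60},{"linear":[0,0,-0.08],"turn":[0,0,0],"gripper":60},{"linear":[0,0,-0.05],"turn":[0,0,0],"gripper":60},{"linear":[0,0,0],"turn":[0,0,0],"gripper":0},{"linear":[0,0,0],"turn":[0,0,0],"gripper":0},{"linear":[0,0,0],"turn":[0,0,0],"gripper":0},{"linear":[0,0,0],"turn":[0,0,0],"gripper":0},{"linear":[0,0,0],"turn":[0,0,0],"gripper":0},{"linear":[0,0,0],"turn":[0,0,0],"gripper":0},{"linear":[0,0,0],"turn":[0,0,0],"gripper":0}]}}

```text
t: 55.47
tcp_pos: [544.5, -305.8, 126.9]
tcp_rot: [0.0, 0.88, 0.474, 0.0]
contact_force: [-1.1, 0.3, 7.2]
finger_gap: 0.115
finger_force: 29.5
```

```bash
cat > st.py <<'E'
from h import *
o=observe();q=o['tcp_rot'];print(o['tcp_pos'],'ang',(2*np.degrees(np.arctan2(q[2],q[1]))-90),o['contact_force'].round(1),o['wrist_torque'],o['finger_gap']*88,o['finger_force'])
E
python3 st.py
```

```text
[ 544.45309274 -305.78247062  126.87870818] ang -33.37398924281302 [-1.1  0.3  7.2] [-0.16960299  0.02841801  0.40308307] 10.142324282784953 29.48727157439862
```

Call:
{"name": "play_rows", "arguments": {"targets": [{"linear":[0,0,0],"turn":[0,0,-0.015],"gripper":0},{"linear":[0,0,0],"turn":[0,0,0],"gripper":0}]}}

```text
t: 55.63
tcp_pos: [544.5, -305.8, 126.9]
tcp_rot: [0.0, 0.891, 0.453, -0.0]
contact_force: [-1.7, 1.2, 5.4]
finger_gap: 0.115
finger_force: 30.5
```

```bash
python3 st.py
```

```text
[ 544.51445023 -305.82062818  126.92228622] ang -36.11324047078056 [-1.7  1.2  5.4] [0.09204002 0.32716943 0.57397081] 10.106136639499155 30.482639763504267
```

Call:
{"name": "play_rows", "arguments": {"targets": [{"linear":[0,0,0],"turn":[0,0,-0.015],"gripper":0},{"linear":[0,0,0],"turn":[0,0,0],"gripper":0}]}}

```text
t: 55.8
tcp_pos: [544.5, -305.8, 126.9]
tcp_rot: [0.0, 0.902, 0.432, -0.0]
contact_force: [-0.9, 0.9, 5.1]
finger_gap: 0.127
finger_force: 32.5
```

```bash
python3 st.py
```

```text
[ 544.50131766 -305.81476583  126.92283124] ang -38.75435004316966 [-0.9  0.9  5.1] [0.19085028 0.36905805 0.73172596] 11.19236489043489 32.50828329473734
```

Call:
{"name": "play_rows", "arguments": {"targets": [{"linear":[0,0,0],"turn":[0,0,0],"gripper":60},{"linear":[0,0,0],"turn":[0,0,0],"gripper":60},{"linear":[0,0,0],"turn":[0,0,0],"gripper":60},{"linear":[0,0,0],"turn":[0,0,0],"gripper":60},{"linear":[0,0,0.1],"turn":[0,0,0],"gripper":60},{"linear":[0,0,0.2],"turn":[0,0,0],"gripper":60},{"linear":[0,0,0.25],"turn":[0,0,0],"gripper":60},{"linear":[0,0,0.15],"turn":[0,0,0.02],"gripper":60},{"linear":[0,0,0],"turn":[0,0,0.037],"gripper":60},{"linear":[0,0,0],"turn":[0,0,0.037],"gripper":60},{"linear":[0,0,0],"turn":[0,0,0.037],"gripper":60},{"linear":[0,0,0],"turn":[0,0,0.037],"gripper":60}]}}

```text
t: 56.8
tcp_pos: [544.4, -305.7, 231.3]
tcp_rot: [0.0, 0.756, 0.655, 0.0]
contact_force: [0.1, 0.3, -0.7]
finger_gap: 0.596
finger_force: 0.0
```

Call:
{"name": "play_rows", "arguments": {"targets": [{"linear":[0,0,0],"turn":[0,0,0.037],"gripper":60},{"linear":[0,0,0],"turn":[0,0,0.018],"gripper":60},{"linear":[0,0,0],"turn":[0,0,0],"gripper":60},{"linear":[0,0,0],"turn":[0,0,0],"gripper":60},{"linear":[0,0,0],"turn":[0,0,0],"gripper":60},{"linear":[0,0,0],"turn":[0,0,0],"gripper":60}]}}

```text
t: 57.3
tcp_pos: [544.4, -305.7, 231.1]
tcp_rot: [-0.0, 0.699, 0.715, -0.0]
contact_force: [-0.2, 0.3, -0.6]
finger_gap: 0.599
finger_force: 0.0
```

```bash
python3 st.py; python3 - <<'E'
from h import *
s=snap('wrist','w17'); b=s['color']; r=load('w15')
print(px(s,(544.5,-305.8,118),True),px(r,(544.5,-305.8,118),True))
# wing seen rectified on z=156, darkness/edges: principal direction of difference from symmetric dial
def rect(s,z):
    g=np.arange(-30,31); U=np.zeros((61,61,2),np.float32)
    for i,y in enumerate(g[::-1]):
        for j,x in enumerate(g): U[i,j]=px(s,(544.5+x,-305.8+y,z),True)
    return cv2.remap(s['color'],U[...,0],U[...,1],cv2.INTER_LINEAR)
for n,q in (('before',r),('after',s)):
    c=cv2.cvtColor(rect(q,156),cv2.COLOR_BGR2GRAY)
    print(n); print('\n'.join(''.join(' .:-=+*#%@'[min(9,max(0,(int(x)-100)//15))] for x in row) for row in c[::2,::1]))
E
```

```text
[ 544.40451681 -305.74866121  231.14247426] ang 1.2834988472013862 [-0.2  0.3 -0.6] [-0.05951732  0.04952364  0.0171656 ] 52.741516626668734 0.0
[315.3 196.6] [315.3 199.6]
before
%%%%%%%##%%%%%%%%%%%%%%%%%+===================. -======+++++#
%%%%%##%%%%%%%%%%%%%%%%%%+=+++=+==========================+#%
%%%%%#%%%%%%%%%%%%%%%%%%%%#===============================%%%
%%%%###::*#%%%%%%%%%%%%%%%%%=======================-.  :+*+%%
%%%%%%%%%*:.#%%%%%%%%%%%%%%##+====================: :=+*#%#*%
%%#%%%%%%%%%%%%%%%%%%%%%%%%%%##*==================+++*#####**
%%%%%%%%%%%%%%%%%%%%%%%%%%%%%%%%========+++++++++*##########*
%%%%%#*#%%%%%%%%%%%%%%%%%%%%%+========*%%%%%%%########*+=*##*
%%%%%#--#%%%%%%%%%%%%%%%%%%%*:...:-==+%%%%%%%%%%%%%%%%***#%##
%%%%%%%%%%%%%%#+------===++:.......-+#%%%%%%%%%%%%%%%%%#%####
%%%%%%%%%%%%%#--::..:::........::::=#########################
%%%%%%%%%%%%%*:+++*+=--:.::..........:::-++##%###############
%%%%#- .#%%%%+=+**#######**++=-:-::::::......:=*#%###%-::*##*
@%%%%%%%%%%%%*+**#########***+=-++***=--:.......:+###########
@%%%%%%%%%%%%%#*##########**++=+***####%%#***+=-:=#*
[... 2229 characters left out ...]
##*-=*#####*#%%%%%
@@@@@@@%%%%%%#-*%%%#=+##########%%%############=+###*##%%%%%%
@@@@@@@@@@%%%%%%%%%%%#++#####%*=#%%###+-+############%%%%%%%%
@@@@@@@@@@@@%%%%%%%%%*-#%###%%+.#%%%%##-.*########%%%%%%%%%%%
@@@@@@@@@@@@@@@@%%%%%%%%%%%%%%*:%%%%%%%%%%####%%%%%%%%%%%%%%%
@@@@@@@@@@@@@@@@@@@%%%%%%%%%%%##%%%%%%%%%%%%%%%%%%%%%%%%%%%@@
@@@@@@@@@@@@@@@@@@@@@@@@@%%%%%%%%%%%%@@@@@@@%%%%%%%%%%%%%%@@@
@@@@@@@@@@@@@@@@@@@@@@@@@@@@@@@@@@@@@@@@@@@@@@@%%%%%%%%%%%@@@
@@@@@@@@@@@@@@@@@@@@@@@@@@@@@@@@@@@@@@@@@@@@@@@@%%%@%%%%%%%%%
@@@@@@@@@@@@@@@@@@@@@@@@@@@@@@@@@@@@@@@@@@@@@@@@@@@@@@@@%%%%%
@@@@@@@@@@@@@@@@@@@@@@@@@@@@@@@@@@@@@@@@@@@@@@@@@@@@@@@@@%%%%
@@@@@@@@@@@@@@@@@@@@@@@@@@@@@@@@@@@@@@@@@@@@@@@@@@@@@@@@@@@@@
```

```bash
python3 -c "
from bench import *
print(hand_in())"
```

```text
the job is handed in; nothing more can be done
None
```

I handed the job in: all three tubes on the bench are inside with the flap shut, the selector is locked, the shield is seated, and the timer key is wound to a hard stop. I measured about 285° of winding, not the full 298°, so either the key started slightly wound or my angles are off.

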